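# Slide the spacer into its corner and lock it

## Robot

A 7-joint arm with a two-finger parallel gripper is mounted at the origin on the work surface. World frame = base frame: x ahead of the robot, y to its left, z up, the work surface at z = 0. Lengths are in mm, angles in rad, forces in N, time in s.
With the tool pointing down it reaches from about 400 to 900 mm from the base axis. Payload 5.6 kg.
Tool frame: the origin (TCP) lies on the mounting face of the last link; the fingertips stand 190 mm ahead of it and the grasp point (between the pads) lies 171 mm ahead of it; z points along the fingers, y is the direction in which the jaws open and shut (so a half turn about z gives the same grasp; the last joint's range is limited). The gripper opens to 92 mm and grips with 3 to 60 N. Pads are 20 mm wide; open, the fingers measure 128 mm over their backs; the gripper's body (75 mm by 189 mm) begins 69 mm behind the grasp point.
Start: joints at [-1.361, 0.468, -0.012, 1.603, 0.006, 1.071, -0.056], TCP at [162.608, 629.333, 404.692] pointing down, gripper open.
Joint ranges: [-2.53, 2.53], [-0.31, 2.02], [-1.57, 1.55], [0.28, 2.44], [-1.29, 4.43], [0.15, 1.84], [-2.92, 2.92]. Speed limits (rad/s): [2.57, 2.57, 3.14, 3.14, 3.14, 3.14, 3.14].

## Interface

Orientations are given as a unit quaternion [x, y, z, w].
In Python, from station import arm gives the robot as it stands. The module is installed in compiled form; this text tells all that it offers.
- The arm moves only by the shell command python3 -m crank 'ROWS' [FORCE]. ROWS is JSON, a list of rows, each an object of numbers: "tx", "ty", "tz": the shift along the tool's x, y, z in cm; "wx", "wy", "wz": the turn, a rotation vector about the tool's x, y, z in degrees; "grip": the opening, from 0 (shut) to 1 (fully open). In form: [{"tx": .., "ty": .., "tz": .., "wx": .., "wy": .., "wz": .., "grip": ..}, ...]. A call has exactly 10 rows; each row shifts and turns the pose as measured when the row begins, along the tool's axes as they then stand; what a row does not reach is not made up. A row lasts 1/10 s, in which the tool goes at most 50 mm and 8.59 degrees, less where a joint would pass 70% of its speed; a pose out of reach is approached as far as the arm can. A call with a gripper value outside its range is refused whole. The fingers move at their own pace and stop on an object; FORCE is the grip in N (left out, the last holds). Time passes only in rows, so rows that do not move let the fingers close, or fill a call up. It gives the time, the measured TCP pose, the force and the opening at its end, in the units of the state.
- arm.state(): the state, without advancing time (a new reading comes with each control period).
- arm.capture(name): name is "scene" or "top"; returns the picture (384x512x3 uint8, blue, green, red); there is no depth.
- arm.get_calibration(name): a dict with "intrinsics" (3x3 intrinsics, pixels), "T" (4x4, takes a point from camera to world coordinates). Camera axes: x right, y up, looking along -z (the intrinsics and any distortion apply to the point x, -y, -z); pixel columns grow to the right and rows downward; lengths in mm; the calibration is good to about 2 mm. A picture is of the moment at which its call begins. get_calibration takes no time and is no camera call.
- arm.sign_off(): hands the job in, once; it reports no verdict.
Trained networks look in the newest picture that a camera, given by its name, has taken for a name from the list of things; names that differ only in an ending like _2 or _b are one class to them, and where a whole thing is asked for, a point or a joint stands for the part that bears it (a point fixed in the world has none). Each returns a list of dicts, best first, with "conf" (0 to 1); they miss things now and then, are a little off and sometimes report something else, mostly with a low value. They report only what shows in the picture. A call takes as long as a camera call. They do not tell look-alikes from the thing itself.
- arm.trace(camera, name): "region" (384x512 bool, what is visible of it) and "box" ([left, top, right, bottom] in pixels, round what is visible of it).
The state is a dict: "clock": time; "joint_positions": joint angles; "joint_velocities": joint speeds; "effort": joint torques, N m; "eef_pos": TCP position; "orientation": TCP orientation; "contact_force": force on the tool from outside, world axes, zero at the start; "wrist_torque": the same for the moment, N m; "finger_gap": finger opening in mm.
Only numpy, scipy, OpenCV 4.12 (cv2) and the standard library are available. Lean on these libraries where they do the work, as an engineer would, in place of code of your own. Each camera call takes 0.05 s, during which the arm holds its last target.

## Task

With the fingertips only, push the brass spacer block flat against the steel rail of the grey tool-rest plate, then slide it along, keeping it against the rail, into the corner pocket until it is fully home against the end stop. Then push the red knob to swing the cam lock lever fully over the block, and move clear. Do not lift or tip the block, and leave the other things on the bench where they are.

Things in the scene. Friction and masses are not known exactly. Their poses are not given: they have to be found in the camera images.
- fixture: Grey tool-rest plate fixed to the bench, turned up to 0.3 rad. Origin on the bench; in its frame (mm) the plate spans x -90..70, y -150..150, top at z 12. A steel rail runs along y, working face at x 50, facing -x. An end stop closes the +y end, face at y 130. Rail, stop and pocket lip stand 16 above the plate (z 28).
- pocket_corner (a point): Inner corner of the pocket, where rail face and end stop meet at the plate's top: (50, 130, 12) in the plate's frame. Opposite the rail a lip, face at x 10, y 95..130, makes the pocket 40 wide and 35 deep, open to -y and the top; a slanted lead-in runs from about (-9, 76) to (9, 98).
- spacer: Loose brass block, 36 (its x) by 50 (its y) by 22 high, about 0.33 kg, on the plate, off the rail and outside the pocket, turned up to 0.35 rad from the plate; origin under its centre. Flat on the rail (long side along it) its origin is at x 32 in the plate's frame; home at about (32, 105), its tail then sticks 15 out of the pocket.
- cam_lever (a joint): Cam lock lever's angle about its upright pivot: starts 0 to 0.25 (open; at 0 the knob arm points 20 degrees off the plate's -y, towards -x), grows clockwise from above to the stop at 1.22 (closed: arm along -x, nose over the block in the pocket). Stays where left; about 2 N at the knob moves it. Bar 14 wide, z 37..49, nose 68 long.
- lever_knob (a point): Centre of the red knob on the lever's arm: an upright round grip 18 across, from 17 below to 17 above this point (z 24 to 58), 70 from the pivot axis.
- lever_pivot (a point): Point on the lever's pivot axis, at the height of the bar's middle (z 43); at (-30, 100) in the plate's frame. Dark boss 32 across.
- blank_tall: Pale wooden turning blank, plain cylinder 48 across, 95 high, standing loose on the bench; origin under its centre. Leave alone.
- blank_short: Pale wooden turning blank, plain cylinder 58 across, 62 high, standing loose; origin under its centre. Leave alone.
- red_cap: Red-lacquered turned wooden cap, 64 across, 45 high, loose; origin under its centre. Leave alone.
- punch: Brass centre punch lying along its x, about 105 long, 10 thick, loose; origin under it near the middle. Leave alone.
- stick: Walnut burnishing stick lying along its x, 190 by 20 by 13, loose; origin under its middle. Leave alone.
- jar: Blue pottery cup, 72 across, 85 high, loose; origin under its centre. Leave alone.
There are look-alikes about, which are no part of the job. Of the things shaped like the spacer, the brass one is meant.

How it is judged:
By the outcome, as a careful person would: the job done as asked, in the order asked, and still so for the second after the job is handed in, with the robot touching nothing.
It also fails if it takes over 62 s, if anything falls off the work surface, if the arm or the gripper's body presses on something with over 40 N, if the wrist force passes 120 N, or if a joint passes its speed limit or range.

## Working session

There is one attempt and no reset: what is moved stays moved. The work goes in short steps, Python scripts to look and compute and a shell command to move; the robot and the scene stay as the last step left them, time stands still between calls to the robot, and variables do not carry over. Pictures are saved under pics/ and viewed, and the job is handed in when it is done.

```bash
mkdir -p pics
cat > h.py <<'E'
import numpy as np,cv2
from station import arm
def snap(c,n):
    im=np.array(arm.capture(c)); cv2.imwrite(f'pics/{n}.png',im); return im
E
python3 - <<'E'
from h import *
np.set_printoptions(suppress=True,precision=3)
for c in('scene','top'):
    im=snap(c,c+'0'); k=arm.get_calibration(c); print(c,k)
print(arm.state())
E
```

```text
scene {'intrinsics': array([[433.675,   0.   , 257.017],
       [  0.   , 433.675, 194.626],
       [  0.   ,   0.   ,   1.   ]]), 'T': array([[  -0.122,   -0.783,    0.61 , 1393.119],
       [   0.993,   -0.09 ,    0.082,   51.525],
       [  -0.01 ,    0.616,    0.788, 1107.669],
       [   0.   ,    0.   ,    0.   ,    1.   ]])}
top {'intrinsics': array([[407.807,   0.   , 255.605],
       [  0.   , 407.807, 183.932],
       [  0.   ,   0.   ,   1.   ]]), 'T': array([[   0.061,    0.977,   -0.204,  404.307],
       [  -0.998,    0.059,   -0.017,  -59.232],
       [  -0.005,    0.205,    0.979, 1053.979],
       [   0.   ,    0.   ,    0.   ,    1.   ]])}
{'clock': 0.1, 'joint_positions': array([-1.361,  0.468, -0.012,  1.604,  0.006,  1.071, -0.056]), 'joint_velocities': array([-0.002, -0.002, -0.001, -0.001,  0.001, -0.001, -0.001]), 'effort': array([  0.002, -52.165,  -0.013, -24.437,  -0.057,   0.014,   0.   ]), 'eef_pos': array([162.57 , 629.107, 403.822]), 'orientation': array([ 0.126,  0.992, -0.001, -0.   ]), 'contact_force': array([-0.518,  0.562, -0.33 ]), 'wrist_torque': array([-0.011,  0.015,  0.023]), 'finger_gap': 91.64326600431286}
```

View pics/scene0.png

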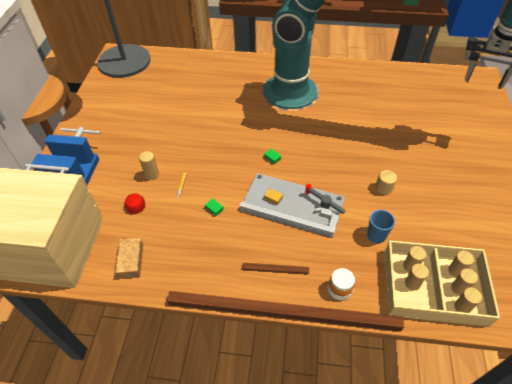

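View pics/top0.png

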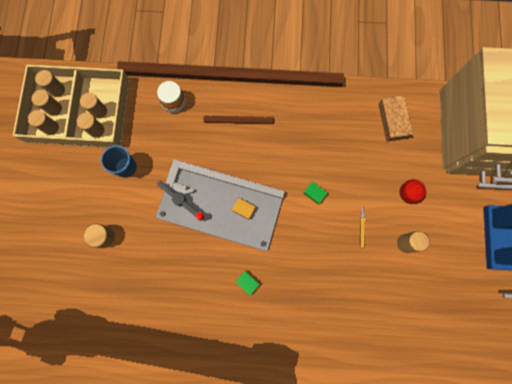

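```bash
cat >> h.py <<'E'
def cal(c):
    k=arm.get_calibration(c); return np.array(k['intrinsics'],float),np.array(k['T'],float)
CAL={c:cal(c) for c in('scene','top')}
def proj(c,P):
    K,T=CAL[c]; P=np.atleast_2d(np.asarray(P,float))
    q=(P-T[:3,3])@T[:3,:3]; q=q*[1,-1,-1]
    return (q@K.T)[:,:2]/q[:,2:]
def unproj(c,uv,z):
    K,T=CAL[c]; uv=np.atleast_2d(np.asarray(uv,float))
    d=np.c_[uv,np.ones(len(uv))]@np.linalg.inv(K).T*[1,-1,-1]
    d=d@T[:3,:3].T; s=(z-T[2,3])/d[:,2:]; return T[:3,3]+s*d
def f2w(p,P):
    x,y,a=p; P=np.atleast_2d(np.asarray(P,float)); c,s=np.cos(a),np.sin(a)
    return np.c_[x+c*P[:,0]-s*P[:,1],y+s*P[:,0]+c*P[:,1],P[:,2]]
E
python3 - <<'E'
from h import *
d={}
for c in('scene','top'):
    im=snap(c,c+'1')
    for n in('fixture','spacer','cam_lever','lever_knob'):
        for i,r in enumerate(arm.trace(c,n)):
            m=np.array(r['region']);ys,xs=np.nonzero(m)
            print(c,n,i,round(r['conf'],2),r['box'],m.sum(),xs.mean().round(1),ys.mean().round(1))
            d[f'{c}_{n}_{i}']=m
np.savez('m.npz',**d)
im=cv2.imread('pics/top1.png')[150:260,145:295]; cv2.imwrite('pics/topz.png',cv2.resize(im,None,fx=5,fy=5,interpolation=2))
im=cv2.imread('pics/scene1.png')[165:245,230:355]; cv2.imwrite('pics/scz.png',cv2.resize(im,None,fx=6,fy=6,interpolation=2))
E
```

```text
scene fixture 0 0.98 [237.8, 174.3, 346.9, 236.6] 3762 295.2 204.8
scene spacer 0 0.64 [204.6, 195.5, 225.4, 214.9] 222 214.4 206.4
scene spacer 1 0.58 [264.2, 149.5, 278.6, 165.2] 193 272.6 155.6
scene spacer 2 0.48 [265.3, 189.7, 286.2, 204.1] 199 273.5 196.0
scene cam_lever 0 0.87 [309.0, 183.0, 346.3, 212.5] 283 324.3 198.5
scene lever_knob 0 0.74 [374.5, 172.7, 397.0, 194.5] 395 386.4 181.4
scene lever_knob 1 0.57 [238.4, 172.4, 346.7, 238.6] 3874 294.7 204.6
scene lever_knob 2 0.56 [308.4, 182.8, 347.5, 211.8] 219 324.7 198.7
top fixture 0 0.97 [156.7, 158.8, 284.5, 246.5] 6950 218.6 204.1
top fixture 1 0.36 [157.1, 183.1, 202.0, 217.7] 310 180.1 200.0
top spacer 0 0.86 [302.8, 181.3, 325.8, 201.5] 282 314.6 191.7
top spacer 1 0.68 [238.3, 274.0, 257.4, 291.6] 263 247.0 282.2
top spacer 2 0.37 [85.6, 225.3, 114.1, 248.8] 607 99.1 235.3
top cam_lever 0 0.63 [157.1, 184.2, 203.2, 219.7] 350 179.2 199.4
top cam_lever 1 0.3 [157.1, 159.1, 284.6, 251.0] 6998 218.2 204.0
top lever_knob 0 0.74 [159.1, 179.6, 202.6, 217.6] 384 180.4 200.1
```

View pics/topz.png

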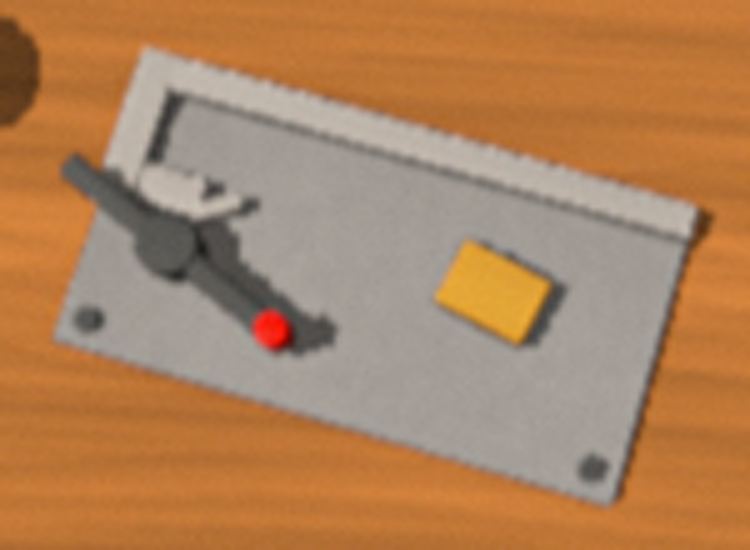

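View pics/scz.png

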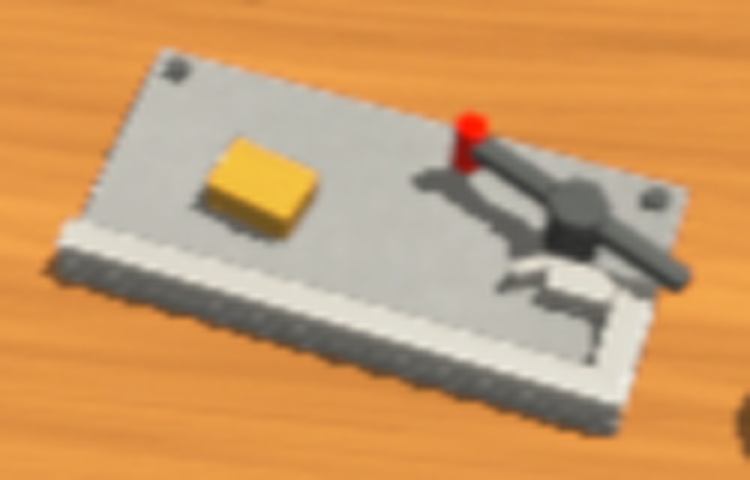

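```bash
cat > fit.py <<'E'
from h import *
from scipy.optimize import least_squares,minimize
z=lambda c,p:(np.array(p,float)+.5)/(5 if c=='top' else 6)-.5+(np.array([145,150]) if c=='top' else [230,165])
C=[('top',(70,150,28),(147,48)),('top',(70,-150,28),(698,208)),('top',(-90,-150,12),(613,503)),('top',(-90,150,12),(57,340)),('top',(50,130,28),(172,92)),
('scene',(-90,-150,12),(165,50)),('scene',(-90,150,12),(688,190)),('scene',(70,-150,28),(60,252)),('scene',(70,150,28),(617,403))]
def res(p,cs=('top','scene')): return np.concatenate([proj(c,f2w(p,[P]))[0]-z(c,q) for c,P,q in C if c in cs])
np.set_printoptions(suppress=True,precision=2)
for cs in(('top',),('scene',),('top','scene')):
    r=least_squares(res,[480,50,-.2],args=(cs,),loss='soft_l1'); print(cs,r.x,r.fun.reshape(-1,2).tolist() if len(cs)==2 else np.abs(r.fun).max())
F=r.x; np.save('F.npy',F)
def sp(c,im,p0):
    hsv=cv2.cvtColor(im,cv2.COLOR_BGR2HSV); 
    x0,y0,x1,y1=(145,150,295,260) if c=='top' else(230,165,355,245)
    m=np.zeros(im.shape[:2]); m[y0:y1,x0:x1]=cv2.inRange(hsv,(18,150,60),(32,255,255))[y0:y1,x0:x1]
    # drop bench pixels: keep inside plate polygon
    poly=proj(c,f2w(F,[[-88,-148,12],[68,-148,12],[68,148,12],[-88,148,12]])); mm=np.zeros(im.shape[:2],np.uint8); cv2.fillPoly(mm,[poly.round().astype(int)],1)
    m=((m>0)&(mm>0)).astype(np.uint8); n,l,s,_=cv2.connectedComponentsWithStats(m); m=(l==1+s[1:,4].argmax()) if n>1 else m>0
    return m
def model(c,p):
    P=f2w(p,[[sx*18,sy*25,zz] for sx in(-1,1) for sy in(-1,1) for zz in(12,34)])
    h=cv2.convexHull(proj(c,P).astype(np.float32))[:,0]
    S=8; M=np.zeros((120*S,160*S),np.uint8); o=np.array([140,145]) if c=='top' else np.array([215,150])
    cv2.fillPoly(M,[(((h-o+.5)*S)).round().astype(int)],1)
    A=cv2.resize(M.astype(np.float32),(160,120),interpolation=cv2.INTER_AREA); return A,o
def fitsp(ims):
    ms={c:sp(c,im,None) for c,im in ims.items()}
    def cost(p,cs):
        t=0
        for c in cs:
            A,o=model(c,p); m=ms[c][o[1]:o[1]+120,o[0]:o[0]+160]; t+=((A-m)**2).sum()
        return t
    out={}
    for cs in([c] for c in ims) if len(ims)<2 else (['top'],['scene'],['top','scene']):
        c=cs[0]; ys,xs=np.nonzero(ms[c]); w=unproj(c,[xs.mean(),ys.mean()],26)[0]
        best=min((minimize(cost,[w[0],w[1],F[2]+d],args=(cs,),method='Nelder-Mead',options=dict(initial_simplex=np.array([w[0],w[1],F[2]+d])+np.array([[0,0,0],[4,0,0],[0,4,0],[0,0,.15]]))) for d in(-.3,-.1,.1,.3)),key=lambda r:r.fun)
        p=best.x; dx=p[:2]-F[:2]; ca,sa=np.cos(F[2]),np.sin(F[2])
        print(cs,'world',p,'plate',ca*dx[0]+sa*dx[1],-sa*dx[0]+ca*dx[1],p[2]-F[2],'cost',best.fun,'area',ms[c].sum())
        out[tuple(cs)]=p
    return out
if __name__=='__main__':
    import sys
    t=sys.argv[1] if len(sys.argv)>1 else '1'
    fitsp({c:cv2.imread(f'pics/{c}{t}.png') for c in('top','scene')})
    im=cv2.imread(f'pics/top{t}.png'); hsv=cv2.cvtColor(im,cv2.COLOR_BGR2HSV)
    for c in('top','scene'):
        im=cv2.imread(f'pics/{c}{t}.png').astype(int); m=(im[...,2]>150)&(im[...,1]<60)&(im[...,0]<60)
        poly=proj(c,f2w(F,[[-110,-150,12],[70,-150,12],[70,150,12],[-110,150,12]])); mm=np.zeros(m.shape,np.uint8); cv2.fillPoly(mm,[poly.round().astype(int)],1)
        ys,xs=np.nonzero(m&(mm>0)); 
        if len(xs): 
            k=unproj(c,[xs.mean(),ys.mean()],58 if c=='top' else 50)[0]; dx=k[:2]-F[:2]; ca,sa=np.cos(F[2]),np.sin(F[2]); q=np.array([ca*dx[0]+sa*dx[1],-sa*dx[0]+ca*dx[1]]); v=q-[-30,100]
            print(c,'knob world',k,'plate',q,'r',np.hypot(*v),'lever angle',np.arctan2(-v[0],-v[1])-np.radians(20))
E
python3 fit.py
```

```text
('top',) [571.42  44.69  -0.23] 1.2095508773319068
('scene',) [572.65  49.47  -0.22] 1.3055096559401989
('top', 'scene') [571.87  46.02  -0.22] [[-0.5552749558511039, -0.7209296749842622], [0.1675020453744196, -1.037264040852591], [-0.20484735022625955, 0.9338506931916299], [-1.2723700147543013, 0.2919357035561063], [-0.726955009149691, -0.287702192996278], [-1.718764258718437, -0.7085110075293244], [-0.5607611072055647, -0.5038775114669249], [-1.9064218108831597, -0.9387046819333875], [-0.07249450495413612, 1.056052410446597]]
['top'] world [555.06 -13.73  -0.41] plate -3.1018367805645486 -61.99641217484114 -0.18994984567901235 cost 36.60595703125 area 259
['scene'] world [551.72 -10.71  -0.18] plate -7.028197691365939 -59.7883259299821 0.046498659216255955 cost 41.0048828125 area 172
['top', 'scene'] world [554.58 -13.19  -0.39] plate -3.6874108795980423 -61.575557998438654 -0.16516044183849904 cost 84.086669921875 area 259
top knob world [525.47  92.22  58.  ] plate [-55.51  34.72] r 70.08565042381207 lever angle 0.02341555566753667
scene knob world [522.69  96.46  50.  ] plate [-59.17  38.24] r 68.30144695255481 lever angle 0.09213365142091606
```

```bash
cat > go.py <<'E'
# usage: go.py px py ztip yawdeg(rel: tool y vs plate y, ccw+)
from h import *
import sys
from scipy.spatial.transform import Rotation as R
np.set_printoptions(suppress=True,precision=2)
F=np.load('F.npy'); s=arm.state(); r=R.from_quat(s['orientation']); p=np.array(s['eef_pos']); M=r.as_matrix()
ca,sa=np.cos(F[2]),np.sin(F[2]); d=p[:2]-F[:2]; ty=M[:,1]
yaw=np.degrees(np.arctan2(-ty[0],ty[1])-F[2])
tip=p+190*M[:,2]; d=tip[:2]-F[:2]
print('t',s['clock'],'tip plate',np.array([ca*d[0]+sa*d[1],-sa*d[0]+ca*d[1],tip[2]]),'yaw',round(yaw,2),'F',np.array(s['contact_force']),'Fplate',np.array([ca*s['contact_force'][0]+sa*s['contact_force'][1],-sa*s['contact_force'][0]+ca*s['contact_force'][1]]),'gap',s['finger_gap'],'toolz',M[:,2])
if len(sys.argv)>3:
    a=[float(v) for v in sys.argv[1:]]
    t=f2w(F,[a[:3]])[0]; yw=a[3] if len(a)>3 else 0
    print('target',t,'total shift tool cm',(t-tip)@M/10,'wz deg',round(-(yw-yaw),2))
E
python3 - <<'E'
import numpy as np
np.save('F.npy',[572,47,-.224])
E
python3 go.py -50 -66 80 0
```

```text
t 0.6 tip plate [-528.52  476.84  214.69] yaw -1.65 F [-0.41 -0.85 -0.43] Fplate [-0.21 -0.92] gap 91.8271973618278 toolz [ 0. -0. -1.]
target [508.59  -6.24  80.  ] total shift tool cm [-49.4  -52.88  13.47] wz deg -1.65
```

```bash
sed -i "s/np.save('F.npy',F)/F=np.load('F.npy')/" fit.py; python3 fit.py|tail -5
python3 - <<'E'
from h import *
F=np.load('F.npy')
for c in('top','scene'):
    im=cv2.imread(f'pics/{c}1.png'); S=5
    x0,y0,w,h=(145,150,150,110) if c=='top' else(230,165,125,85)
    z=cv2.resize(im[y0:y0+h,x0:x0+w],None,fx=S,fy=S,interpolation=2)
    def pl(P,col,q=F):
        u=(proj(c,f2w(q,P))-[x0,y0]+.5)*S; cv2.polylines(z,[u.round().astype(int)],True,col,1)
    pl([[-90,-150,12],[70,-150,12],[70,150,12],[-90,150,12]],(0,255,0))
    pl([[50,-150,28],[70,-150,28],[70,150,28],[50,150,28]],(255,0,0))
    pl([[-23,130,28],[50,130,28],[50,-150,28]],(255,0,255))
    b=[554.6,-13.2,-.42]
    pl([[-18,-25,34],[18,-25,34],[18,25,34],[-18,25,34]],(0,0,255),b)
    cv2.imwrite(f'pics/ov_{c}.png',z)
E
```

```text
['top'] world [555.08 -14.27  -0.39] plate -2.8897190983305237 -63.49921900256848 -0.16904712582618073 cost 36.408447265625 area 259
['scene'] world [552.03 -11.44  -0.11] plate -6.4875351281104425 -61.412064466811515 0.11212588063829863 cost 40.08203125 area 172
['top', 'scene'] world [554.01 -12.99  -0.39] plate -4.212045875649791 -62.48830292838436 -0.16939320365286156 cost 83.632080078125 area 259
top knob world [525.47  92.22  58.  ] plate [-55.41  33.75] r 70.95327880642444 lever angle 0.017153167352470133
scene knob world [522.69  96.46  50.  ] plate [-59.07  37.27] r 69.13567158149175 lever angle 0.0848551641633496
```

View pics/ov_top.png

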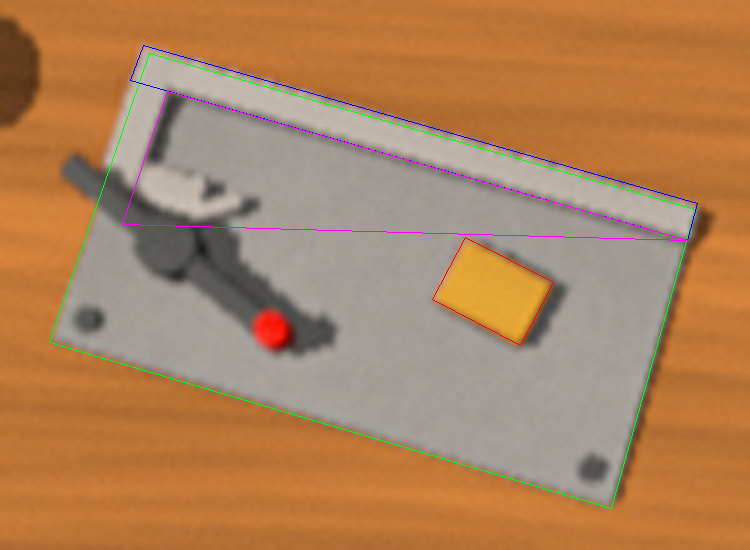

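View pics/ov_scene.png

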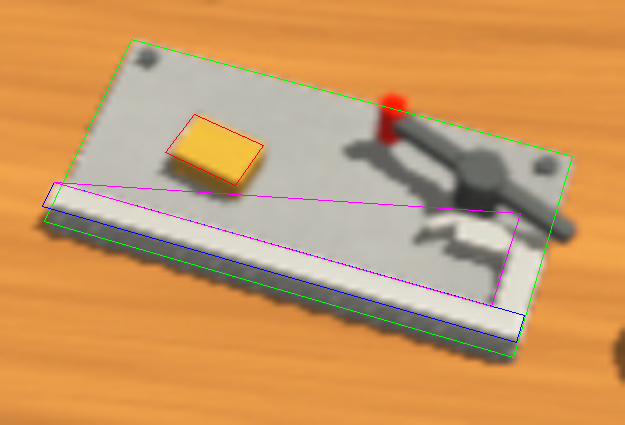

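```bash
python3 -m crank '[{"tx":-4.5,"ty":-4.5,"wz":-1.6,"grip":0},{"tx":-3.5,"ty":-3.5,"grip":0},{"tx":-3.5,"ty":-3.5,"grip":0},{"tx":-3.5,"ty":-3.5,"grip":0},{"tx":-3.5,"ty":-3.5,"grip":0},{"tx":-3.5,"ty":-3.5,"grip":0},{"tx":-3.5,"ty":-3.5,"grip":0},{"tx":-3.5,"ty":-3.5,"grip":0},{"tx":-3.5,"ty":-3.5,"grip":0},{"tx":-3.5,"ty":-3.5,"grip":0}]' 20; python3 go.py -50 -66 80 0
```

```text
t 0.6 tip plate [-528.52  476.84  214.69] yaw -1.65 F [-0.41 -0.85 -0.43] Fplate [-0.21 -0.92] gap 91.8271973618278 toolz [ 0. -0. -1.]
target [508.59  -6.24  80.  ] total shift tool cm [-49.4  -52.88  13.47] wz deg -1.65$[0]: bad value
```

The fit lines up with both pictures to about 1 px: plate, rail (blue) and the brass block at top (~(243,208)). The scene-camera overlay of the block is a few px off to the upper left. The row was refused, so maybe all keys are required.

```bash
python3 -m crank '[{"tx":-3.5,"ty":-3.5,"tz":0,"wx":0,"wy":0,"wz":-1.6,"grip":0.02},{"tx":-3.5,"ty":-3.5,"tz":0,"wx":0,"wy":0,"wz":0,"grip":0},{"tx":-3.5,"ty":-3.5,"tz":0,"wx":0,"wy":0,"wz":0,"grip":0},{"tx":-3.5,"ty":-3.5,"tz":0,"wx":0,"wy":0,"wz":0,"grip":0},{"tx":-3.5,"ty":-3.5,"tz":0,"wx":0,"wy":0,"wz":0,"grip":0},{"tx":-3.5,"ty":-3.5,"tz":0,"wx":0,"wy":0,"wz":0,"grip":0},{"tx":-3.5,"ty":-3.5,"tz":0,"wx":0,"wy":0,"wz":0,"grip":0},{"tx":-3.5,"ty":-3.5,"tz":0,"wx":0,"wy":0,"wz":0,"grip":0},{"tx":-3.5,"ty":-3.5,"tz":0,"wx":0,"wy":0,"wz":0,"grip":0},{"tx":-3.5,"ty":-3.5,"tz":0,"wx":0,"wy":0,"wz":0,"grip":0}]' 20; python3 go.py -50 -66 80 0
```

```text
clock: 1.6
eef_pos: [425.7, 209.0, 403.9]
orientation: [0.104, 0.995, 0.004, 0.0]
contact_force: [0.8, 0.2, -0.7]
finger_gap: 13.9
t 1.6 tip plate [-178.67  127.01  213.91] yaw 0.86 F [ 0.8   0.17 -0.69] Fplate [0.74 0.34] gap 13.87288610808209 toolz [ 0.    0.01 -1.  ]
target [508.59  -6.24  80.  ] total shift tool cm [-12.58 -19.6   13.23] wz deg 0.86
```

```bash
python3 -m crank '[{"tx":-2,"ty":-3.2,"tz":0,"wx":0,"wy":0,"wz":0.4,"grip":0},{"tx":-2,"ty":-3.2,"tz":1.5,"wx":0,"wy":0,"wz":0,"grip":0},{"tx":-2,"ty":-3.2,"tz":1.5,"wx":0,"wy":0,"wz":0,"grip":0},{"tx":-2,"ty":-3.2,"tz":1.5,"wx":0,"wy":0,"wz":0,"grip":0},{"tx":-2,"ty":-3.2,"tz":1.5,"wx":0,"wy":0,"wz":0,"grip":0},{"tx":-1.5,"ty":-2.0,"tz":1.5,"wx":0,"wy":0,"wz":0,"grip":0},{"tx":-0.5,"ty":-1,"tz":1.5,"wx":0,"wy":0,"wz":0,"grip":0},{"tx":0,"ty":0,"tz":1.5,"wx":0,"wy":0,"wz":0,"grip":0},{"tx":0,"ty":0,"tz":1.5,"wx":0,"wy":0,"wz":0,"grip":0},{"tx":0,"ty":0,"tz":0,"wx":0,"wy":0,"wz":0,"grip":0}]' 20; python3 go.py -50 -66 18 0
```

```text
clock: 2.6
eef_pos: [509.0, -18.9, 282.1]
orientation: [0.115, 0.993, 0.005, 0.007]
contact_force: [-0.3, 0.2, -0.3]
finger_gap: 0.3
t 2.6 tip plate [-44.57 -75.93  92.15] yaw -0.38 F [-0.31  0.16 -0.32] Fplate [-0.33  0.09] gap 0.28908565081056775 toolz [ 0.01  0.01 -1.  ]
target [508.59  -6.24  18.  ] total shift tool cm [0.64 0.9  7.42] wz deg -0.38
```

```bash
cat >> go.py <<'E'
    a=F[2]+np.radians(yw); yv=np.array([-np.sin(a),np.cos(a),0]); zv=np.array([0,0,-1.]); Rt=np.c_[np.cross(yv,zv),yv,zv]
    print('rotvec tool deg',np.degrees(R.from_matrix(M.T@Rt).as_rotvec()))
E
python3 go.py -50 -66 30 0
```

```text
t 2.6 tip plate [-44.57 -75.93  92.15] yaw -0.38 F [-0.31  0.16 -0.32] Fplate [-0.33  0.09] gap 0.28908565081056775 toolz [ 0.01  0.01 -1.  ]
target [508.59  -6.24  30.  ] total shift tool cm [0.62 0.91 6.22] wz deg -0.38
rotvec tool deg [ 0.7   0.68 -0.38]
```

```bash
python3 -m crank '[{"tx":0.5,"ty":0.7,"tz":0,"wx":0.7,"wy":0.7,"wz":-0.4,"grip":0},{"tx":0.3,"ty":0.4,"tz":0,"wx":0,"wy":0,"wz":0,"grip":0},{"tx":0,"ty":0,"tz":1,"wx":0,"wy":0,"wz":0,"grip":0},{"tx":0,"ty":0,"tz":1,"wx":0,"wy":0,"wz":0,"grip":0},{"tx":0,"ty":0,"tz":1,"wx":0,"wy":0,"wz":0,"grip":0},{"tx":0,"ty":0,"tz":1,"wx":0,"wy":0,"wz":0,"grip":0},{"tx":0,"ty":0,"tz":1,"wx":0,"wy":0,"wz":0,"grip":0},{"tx":0,"ty":0,"tz":0.5,"wx":0,"wy":0,"wz":0,"grip":0},{"tx":0,"ty":0,"tz":0,"wx":0,"wy":0,"wz":0,"grip":0},{"tx":0,"ty":0,"tz":0,"wx":0,"wy":0,"wz":0,"grip":0}]'; python3 go.py -50 -66 18 0
```

```text
clock: 3.6
eef_pos: [503.9, -4.2, 224.0]
orientation: [0.11, 0.994, 0.0, 0.0]
contact_force: [0.0, -0.2, 0.7]
finger_gap: 0.5
t 3.6 tip plate [-54.88 -65.04  34.03] yaw 0.16 F [ 0.03 -0.18  0.67] Fplate [ 0.07 -0.17] gap 0.46939527148911414 toolz [ 0. -0. -1.]
target [508.59  -6.24  18.  ] total shift tool cm [-0.49 -0.1   1.6 ] wz deg 0.16
rotvec tool deg [0.01 0.04 0.16]
```

```bash
python3 -m crank '[{"tx":0,"ty":0,"tz":0.8,"wx":0,"wy":0,"wz":0,"grip":0},{"tx":0,"ty":0,"tz":0.8,"wx":0,"wy":0,"wz":0,"grip":0},{"tx":0,"ty":0,"tz":0,"wx":0,"wy":0,"wz":0,"grip":0},{"tx":-0.5,"ty":0,"tz":0,"wx":0,"wy":0,"wz":0,"grip":0},{"tx":-0.5,"ty":0,"tz":0,"wx":0,"wy":0,"wz":0,"grip":0},{"tx":0,"ty":0,"tz":0,"wx":0,"wy":0,"wz":0,"grip":0},{"tx":0,"ty":0,"tz":0,"wx":0,"wy":0,"wz":0,"grip":0},{"tx":0,"ty":0,"tz":0,"wx":0,"wy":0,"wz":0,"grip":0},{"tx":0,"ty":0,"tz":0,"wx":0,"wy":0,"wz":0,"grip":0},{"tx":0,"ty":0,"tz":0,"wx":0,"wy":0,"wz":0,"grip":0}]'; python3 go.py 2 -66 18 0
cat > look.py <<'E'
from h import *
import sys
t=sys.argv[1]; out=[]
for c in('top','scene'):
    im=snap(c,c+t); x0,y0,w,h=(145,150,150,110) if c=='top' else(225,130,125,110)
    out.append(cv2.resize(im[y0:y0+h,x0:x0+w],(400*w//125 if 0 else 395 if c=='scene' else 395,300),interpolation=2))
cv2.imwrite(f'pics/l{t}.png',np.hstack(out))
E
python3 look.py 2
```

```text
clock: 4.6
eef_pos: [515.4, -6.7, 207.9]
orientation: [0.111, 0.994, 0.0, 0.002]
contact_force: [-0.8, -0.6, -0.3]
finger_gap: 0.7
t 4.6 tip plate [-42.61 -64.77  17.92] yaw 0.15 F [-0.83 -0.55 -0.33] Fplate [-0.69 -0.72] gap 0.665445121387655 toolz [ 0.  0. -1.]
target [559.29 -17.8   18.  ] total shift tool cm [-4.46 -0.13  0.01] wz deg 0.15
rotvec tool deg [0.06 0.2  0.15]
```

View pics/l2.png

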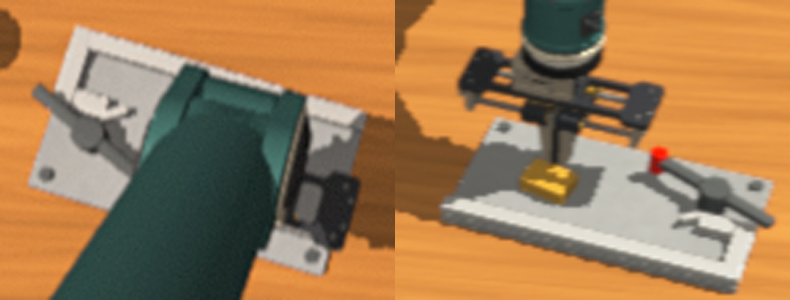

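The finger stands on the near side of the block, close to touching it (scene zoom ~(560,160)). Now I'll push towards the rail.

```bash
python3 -m crank '[{"tx":-0.4,"ty":0,"tz":0,"wx":0,"wy":0.2,"wz":0,"grip":0},{"tx":-0.4,"ty":0,"tz":0,"wx":0,"wy":0,"wz":0,"grip":0},{"tx":-0.4,"ty":0,"tz":0,"wx":0,"wy":0,"wz":0,"grip":0},{"tx":-0.4,"ty":0,"tz":0,"wx":0,"wy":0,"wz":0,"grip":0},{"tx":-0.4,"ty":0,"tz":0,"wx":0,"wy":0,"wz":0,"grip":0},{"tx":-0.4,"ty":0,"tz":0,"wx":0,"wy":0,"wz":0,"grip":0},{"tx":-0.4,"ty":0,"tz":0,"wx":0,"wy":0,"wz":0,"grip":0},{"tx":-0.4,"ty":0,"tz":0,"wx":0,"wy":0,"wz":0,"grip":0},{"tx":0,"ty":0,"tz":0,"wx":0,"wy":0,"wz":0,"grip":0},{"tx":0,"ty":0,"tz":0,"wx":0,"wy":0,"wz":0,"grip":0}]'; python3 go.py 4 -66 18 0; python3 look.py 3
```

```text
clock: 5.7
eef_pos: [546.6, -14.3, 206.8]
orientation: [0.11, 0.994, 0.001, -0.005]
contact_force: [-4.9, 0.1, 4.7]
finger_gap: 0.3
t 5.7 tip plate [-13.13 -65.47  16.77] yaw 0.16 F [-4.93  0.12  4.67] Fplate [-4.83 -0.98] gap 0.2765344321212921 toolz [-0.01  0.   -1.  ]
target [561.24 -18.24  18.  ] total shift tool cm [-1.71 -0.06 -0.14] wz deg 0.16
rotvec tool deg [-0.   -0.59  0.16]
```

View pics/l3.png

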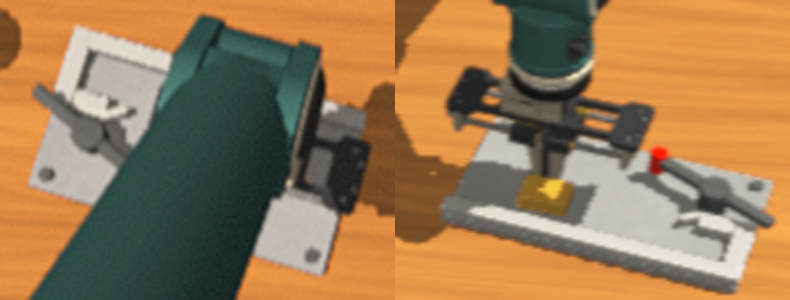

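```bash
python3 -m crank '[{"tx":0.6,"ty":0,"tz":0,"wx":0,"wy":-0.6,"wz":0,"grip":0},{"tx":0,"ty":0,"tz":-0.15,"wx":0,"wy":0,"wz":0,"grip":0},{"tx":-0.3,"ty":0,"tz":0,"wx":0,"wy":0,"wz":0,"grip":0},{"tx":-0.3,"ty":0,"tz":0,"wx":0,"wy":0,"wz":0,"grip":0},{"tx":-0.3,"ty":0,"tz":0,"wx":0,"wy":0,"wz":0,"grip":0},{"tx":-0.3,"ty":0,"tz":0,"wx":0,"wy":0,"wz":0,"grip":0},{"tx":-0.3,"ty":0,"tz":0,"wx":0,"wy":0,"wz":0,"grip":0},{"tx":-0.3,"ty":0,"tz":0,"wx":0,"wy":0,"wz":0,"grip":0},{"tx":0,"ty":0,"tz":0,"wx":0,"wy":0,"wz":0,"grip":0},{"tx":0,"ty":0,"tz":0,"wx":0,"wy":0,"wz":0,"grip":0}]'; python3 go.py 4 -66 18 0
```

```text
clock: 6.8
eef_pos: [558.9, -16.5, 208.7]
orientation: [0.11, 0.994, 0.0, 0.0]
contact_force: [-4.5, 0.8, 3.9]
finger_gap: 0.3
t 6.8 tip plate [  1.38 -64.63  18.72] yaw 0.21 F [-4.48  0.77  3.85] Fplate [-4.54 -0.24] gap 0.2724614425530913 toolz [ 0.  0. -1.]
target [561.24 -18.24  18.  ] total shift tool cm [-0.26 -0.14  0.07] wz deg 0.21
rotvec tool deg [0.04 0.01 0.21]
```

```bash
python3 -m crank '[{"tx":-0.2,"ty":0,"tz":0,"wx":0,"wy":0,"wz":0,"grip":0},{"tx":-0.2,"ty":0,"tz":0,"wx":0,"wy":0,"wz":0,"grip":0},{"tx":-0.2,"ty":0,"tz":0,"wx":0,"wy":0,"wz":0,"grip":0},{"tx":-0.2,"ty":0,"tz":0,"wx":0,"wy":0,"wz":0,"grip":0},{"tx":-0.2,"ty":0,"tz":0,"wx":0,"wy":0,"wz":0,"grip":0},{"tx":0,"ty":0,"tz":0,"wx":0,"wy":0,"wz":0,"grip":0},{"tx":0,"ty":0,"tz":0,"wx":0,"wy":0,"wz":0,"grip":0},{"tx":0,"ty":0,"tz":0,"wx":0,"wy":0,"wz":0,"grip":0},{"tx":0,"ty":0,"tz":0,"wx":0,"wy":0,"wz":0,"grip":0},{"tx":0,"ty":0,"tz":0,"wx":0,"wy":0,"wz":0,"grip":0}]'; python3 go.py 4 -66 18 0;python3 look.py 4
```

```text
clock: 7.8
eef_pos: [563.1, -17.3, 207.6]
orientation: [0.109, 0.994, 0.001, -0.01]
contact_force: [-3.6, 1.2, 2.7]
finger_gap: 0.5
t 7.8 tip plate [  1.83 -64.64  17.62] yaw 0.3 F [-3.59  1.16  2.72] Fplate [-3.76  0.34] gap 0.4536744840072491 toolz [-0.02  0.   -1.  ]
target [561.24 -18.24  18.  ] total shift tool cm [-0.22 -0.14 -0.04] wz deg 0.3
rotvec tool deg [ 0.02 -1.15  0.3 ]
```

View pics/l4.png

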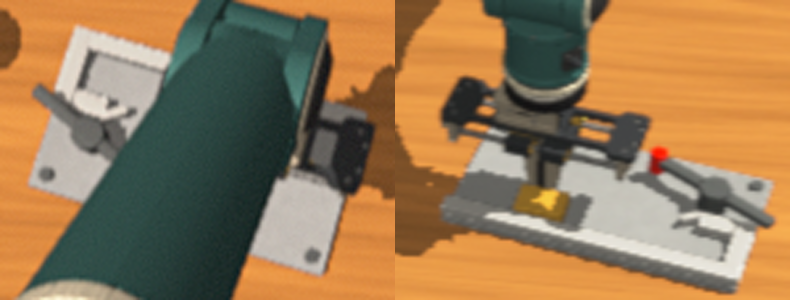

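```bash
python3 -m crank '[{"tx":0.4,"ty":0,"tz":0,"wx":0,"wy":-1.1,"wz":0.3,"grip":0},{"tx":0,"ty":0,"tz":0,"wx":0,"wy":0,"wz":0,"grip":0},{"tx":-0.4,"ty":0,"tz":0,"wx":0,"wy":0,"wz":0,"grip":0},{"tx":-0.4,"ty":0,"tz":0,"wx":0,"wy":0,"wz":0,"grip":0},{"tx":-0.5,"ty":0,"tz":0,"wx":0,"wy":0,"wz":0,"grip":0},{"tx":-0.5,"ty":0,"tz":0,"wx":0,"wy":0,"wz":0,"grip":0},{"tx":-0.5,"ty":0,"tz":0,"wx":0,"wy":0,"wz":0,"grip":0},{"tx":-0.5,"ty":0,"tz":0,"wx":0,"wy":0,"wz":0,"grip":0},{"tx":-0.5,"ty":0,"tz":0,"wx":0,"wy":0,"wz":0,"grip":0},{"tx":-0.5,"ty":0,"tz":0,"wx":0,"wy":0,"wz":0,"grip":0}]'; python3 go.py 4 -66 18 0;python3 look.py 5
```

```text
clock: 8.9
eef_pos: [573.9, -19.4, 203.3]
orientation: [0.109, 0.993, 0.004, -0.041]
contact_force: [-15.5, 2.5, 14.7]
finger_gap: 0.4
t 8.9 tip plate [  1.13 -64.58  13.97] yaw 0.34 F [-15.52   2.52  14.73] Fplate [-15.69  -0.99] gap 0.3902444301522728 toolz [-0.08  0.02 -1.  ]
target [561.24 -18.24  18.  ] total shift tool cm [-0.25 -0.14 -0.43] wz deg 0.34
rotvec tool deg [-0.05 -4.69  0.34]
```

View pics/l5.png

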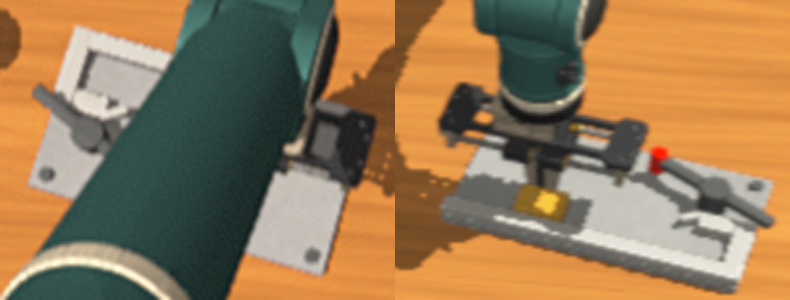

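```bash
python3 -m crank '[{"tx":1.0,"ty":0,"tz":0,"wx":0,"wy":-2,"wz":0,"grip":0},{"tx":1.0,"ty":0,"tz":0,"wx":0,"wy":-2.7,"wz":0.3,"grip":0},{"tx":1.5,"ty":0,"tz":0,"wx":0,"wy":0,"wz":0,"grip":0},{"tx":0.5,"ty":-1,"tz":-1,"wx":0,"wy":0,"wz":0,"grip":0},{"tx":0,"ty":-2,"tz":-2,"wx":0,"wy":0,"wz":0,"grip":0},{"tx":0,"ty":-2,"tz":-1.5,"wx":0,"wy":0,"wz":0,"grip":0},{"tx":0,"ty":-1,"tz":0,"wx":0,"wy":0,"wz":0,"grip":0},{"tx":0,"ty":0,"tz":0,"wx":0,"wy":0,"wz":0,"grip":0},{"tx":0,"ty":0,"tz":0,"wx":0,"wy":0,"wz":0,"grip":0},{"tx":0,"ty":0,"tz":0,"wx":0,"wy":0,"wz":0,"grip":0}]'; python3 go.py 28 -122 60 0;python3 look.py 6
```

```text
clock: 10.0
eef_pos: [524.5, -75.3, 254.6]
orientation: [0.113, 0.994, -0.002, 0.011]
contact_force: [-0.8, 0.8, -0.0]
finger_gap: 0.4
t 10.0 tip plate [ -15.01 -129.94   64.6 ] yaw -0.15 F [-0.77  0.83 -0.03] Fplate [-0.93  0.63] gap 0.42063251761686116 toolz [ 0.02 -0.01 -1.  ]
target [572.2  -78.17  60.  ] total shift tool cm [-4.29  0.81  0.55] wz deg -0.15
rotvec tool deg [-0.05  1.25 -0.15]
```

View pics/l6.png

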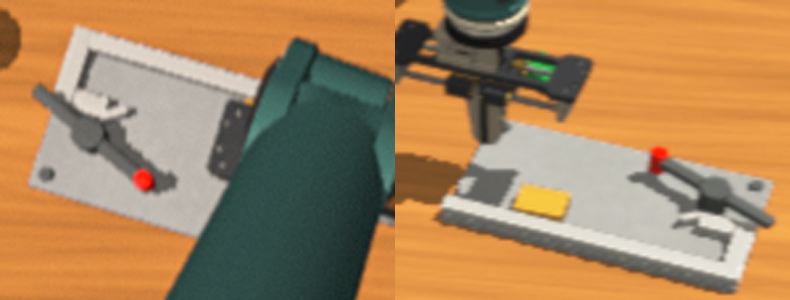

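Run:
```python
import fit,cv2
fit.fitsp({'scene':cv2.imread('pics/scene6.png')})
im=cv2.imread('pics/scene6.png')[175:240,235:345]; cv2.imwrite('pics/z6.png',cv2.resize(im,None,fx=7,fy=7,interpolation=2))
```

```text
('top',) [571.42  44.69  -0.23] 1.2095508773319068
('scene',) [572.65  49.47  -0.22] 1.3055096559401989
('top', 'scene') [571.87  46.02  -0.22] [[-0.5552749558511039, -0.7209296749842622], [0.1675020453744196, -1.037264040852591], [-0.20484735022625955, 0.9338506931916299], [-1.2723700147543013, 0.2919357035561063], [-0.726955009149691, -0.287702192996278], [-1.718764258718437, -0.7085110075293244], [-0.5607611072055647, -0.5038775114669249], [-1.9064218108831597, -0.9387046819333875], [-0.07249450495413612, 1.056052410446597]]
['scene'] world [579.73 -14.54  -0.03] plate 21.207368578833737 -58.288004325257255 0.19160595173076583 cost 67.296630859375 area 146
```

View pics/z6.png

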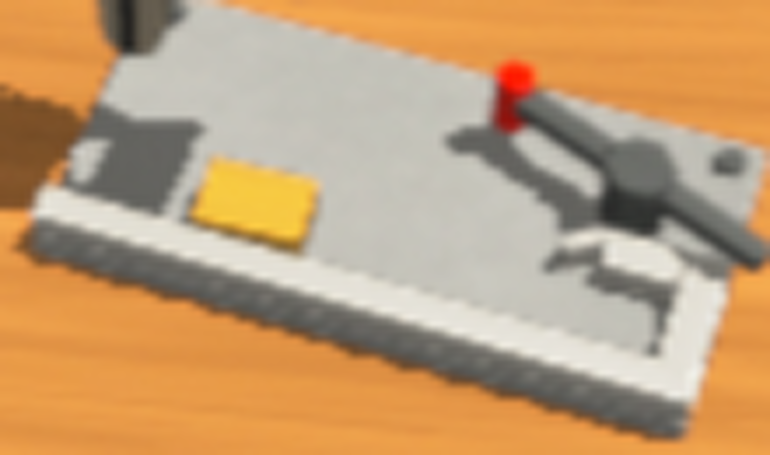

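```bash
python3 -m crank '[{"tx":-1.5,"ty":0.4,"tz":0,"wx":0,"wy":1.2,"wz":-0.1,"grip":0},{"tx":-1.5,"ty":0.2,"tz":0,"wx":0,"wy":0,"wz":0,"grip":0},{"tx":-1,"ty":0.2,"tz":0,"wx":0,"wy":0,"wz":0,"grip":0},{"tx":-0.4,"ty":0,"tz":0,"wx":0,"wy":0,"wz":0,"grip":0},{"tx":0,"ty":0,"tz":0,"wx":0,"wy":0,"wz":0,"grip":0},{"tx":0,"ty":0,"tz":1,"wx":0,"wy":0,"wz":0,"grip":0},{"tx":0,"ty":0,"tz":1,"wx":0,"wy":0,"wz":0,"grip":0},{"tx":0,"ty":0,"tz":0.5,"wx":0,"wy":0,"wz":0,"grip":0},{"tx":0,"ty":0,"tz":0,"wx":0,"wy":0,"wz":0,"grip":0},{"tx":0,"ty":0,"tz":0,"wx":0,"wy":0,"wz":0,"grip":0}]'; python3 go.py 29 -122 18 0
```

```text
clock: 11.1
eef_pos: [567.9, -73.4, 223.5]
orientation: [0.109, 0.994, -0.0, -0.005]
contact_force: [0.6, 0.3, 1.2]
finger_gap: 0.4
t 11.1 tip plate [  20.91 -118.58   33.56] yaw 0.27 F [0.58 0.32 1.23] Fplate [0.5  0.45] gap 0.42641363622971146 toolz [-0.01  0.   -1.  ]
target [573.18 -78.39  18.  ] total shift tool cm [-0.82 -0.34  1.55] wz deg 0.27
rotvec tool deg [-0.07 -0.56  0.27]
```

```bash
python3 -m crank '[{"tx":-0.5,"ty":-0.3,"tz":0,"wx":0,"wy":-0.5,"wz":0.3,"grip":0},{"tx":-0.3,"ty":0,"tz":0.2,"wx":0,"wy":0,"wz":0,"grip":0},{"tx":0,"ty":0,"tz":0.6,"wx":0,"wy":0,"wz":0,"grip":0},{"tx":0,"ty":0,"tz":0.5,"wx":0,"wy":0,"wz":0,"grip":0},{"tx":0,"ty":0,"tz":0.2,"wx":0,"wy":0,"wz":0,"grip":0},{"tx":0,"ty":0,"tz":0,"wx":0,"wy":0,"wz":0,"grip":0},{"tx":0,"ty":0,"tz":0,"wx":0,"wy":0,"wz":0,"grip":0},{"tx":0,"ty":0,"tz":0,"wx":0,"wy":0,"wz":0,"grip":0},{"tx":0,"ty":0,"tz":0,"wx":0,"wy":0,"wz":0,"grip":0},{"tx":0,"ty":0,"tz":0,"wx":0,"wy":0,"wz":0,"grip":0}]'; python3 go.py 30 62 18 0;python3 look.py 7
```

```text
clock: 12.1
eef_pos: [576.0, -78.8, 207.9]
orientation: [0.112, 0.994, -0.001, 0.001]
contact_force: [-0.8, -0.5, -0.2]
finger_gap: 0.2
t 12.1 tip plate [  32.03 -121.94   17.92] yaw -0.08 F [-0.8  -0.5  -0.23] Fplate [-0.67 -0.67] gap 0.24759313040793363 toolz [ 0. -0. -1.]
target [615.02 100.79  18.  ] total shift tool cm [ 0.23 18.39 -0.03] wz deg -0.08
rotvec tool deg [-0.06  0.07 -0.08]
```

View pics/l7.png

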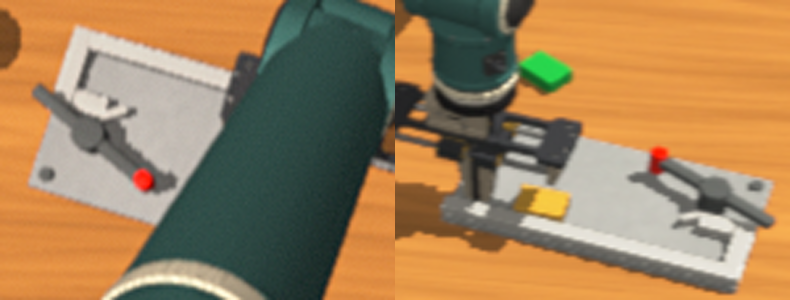

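```bash
python3 -m crank '[{"tx":0.1,"ty":0.5,"tz":0,"wx":0,"wy":0,"wz":0,"grip":0},{"tx":0,"ty":0.5,"tz":0,"wx":0,"wy":0,"wz":0,"grip":0},{"tx":0,"ty":0.5,"tz":0,"wx":0,"wy":0,"wz":0,"grip":0},{"tx":-0.05,"ty":0.5,"tz":0,"wx":0,"wy":0,"wz":0,"grip":0},{"tx":-0.05,"ty":0.5,"tz":0,"wx":0,"wy":0,"wz":0,"grip":0},{"tx":-0.05,"ty":0.5,"tz":0,"wx":0,"wy":0,"wz":0,"grip":0},{"tx":-0.05,"ty":0.5,"tz":0,"wx":0,"wy":0,"wz":0,"grip":0},{"tx":-0.05,"ty":0.5,"tz":0,"wx":0,"wy":0,"wz":0,"grip":0},{"tx":0,"ty":0,"tz":0,"wx":0,"wy":0,"wz":0,"grip":0},{"tx":0,"ty":0,"tz":0,"wx":0,"wy":0,"wz":0,"grip":0}]'; python3 go.py 31 62 18 0;python3 look.py 8
```

```text
clock: 13.2
eef_pos: [585.3, -41.0, 208.1]
orientation: [0.114, 0.994, -0.004, -0.002]
contact_force: [-0.9, -1.6, 0.0]
finger_gap: 0.4
t 13.2 tip plate [ 31.98 -84.35  18.07] yaw -0.22 F [-0.88 -1.65  0.01] Fplate [-0.5 -1.8] gap 0.41430698252563125 toolz [-0.   -0.01 -1.  ]
target [616.   100.56  18.  ] total shift tool cm [ 0.15 14.63 -0.11] wz deg -0.22
rotvec tool deg [-0.45 -0.16 -0.22]
```

View pics/l8.png

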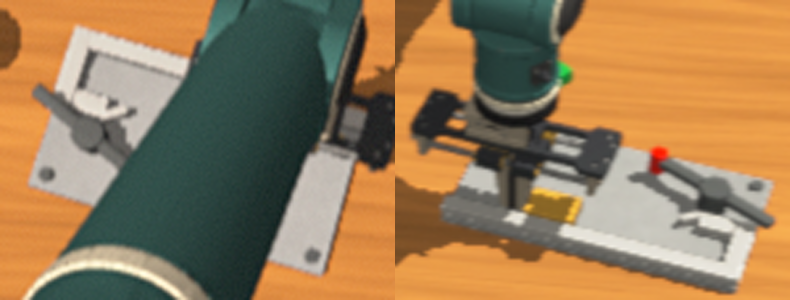

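The block is sliding along the rail ahead of the finger (scene zoom ~(555,205)), with a force of only about 1.8 N.

```bash
python3 -m crank '[{"tx":0,"ty":0.6,"tz":0,"wx":-0.4,"wy":0,"wz":-0.2,"grip":0},{"tx":-0.03,"ty":0.6,"tz":0,"wx":0,"wy":0,"wz":0,"grip":0},{"tx":-0.03,"ty":0.6,"tz":0,"wx":0,"wy":0,"wz":0,"grip":0},{"tx":-0.03,"ty":0.6,"tz":0,"wx":0,"wy":0,"wz":0,"grip":0},{"tx":-0.03,"ty":0.6,"tz":0,"wx":0,"wy":0,"wz":0,"grip":0},{"tx":-0.03,"ty":0.6,"tz":0,"wx":0,"wy":0,"wz":0,"grip":0},{"tx":-0.03,"ty":0.6,"tz":0,"wx":0,"wy":0,"wz":0,"grip":0},{"tx":-0.03,"ty":0.6,"tz":0,"wx":0,"wy":0,"wz":0,"grip":0},{"tx":-0.03,"ty":0.6,"tz":0,"wx":0,"wy":0,"wz":0,"grip":0},{"tx":0,"ty":0,"tz":0,"wx":0,"wy":0,"wz":0,"grip":0}]'; python3 go.py 31 62 18 0
```

```text
clock: 14.3
eef_pos: [597.9, 7.9, 208.0]
orientation: [0.114, 0.993, -0.005, -0.006]
contact_force: [-0.6, -0.3, 0.7]
finger_gap: 0.6
t 14.3 tip plate [ 32.   -34.43  18.05] yaw -0.27 F [-0.59 -0.32  0.72] Fplate [-0.5  -0.44] gap 0.5635531296604728 toolz [-0.01 -0.01 -1.  ]
target [616.   100.56  18.  ] total shift tool cm [ 0.15  9.64 -0.1 ] wz deg -0.27
rotvec tool deg [-0.61 -0.58 -0.27]
```

```bash
python3 -m crank '[{"tx":0,"ty":0.5,"tz":0,"wx":-0.6,"wy":-0.5,"wz":-0.2,"grip":0},{"tx":-0.03,"ty":0.5,"tz":0,"wx":0,"wy":0,"wz":0,"grip":0},{"tx":-0.03,"ty":0.5,"tz":0,"wx":0,"wy":0,"wz":0,"grip":0},{"tx":-0.03,"ty":0.5,"tz":0,"wx":0,"wy":0,"wz":0,"grip":0},{"tx":-0.03,"ty":0.5,"tz":0,"wx":0,"wy":0,"wz":0,"grip":0},{"tx":-0.03,"ty":0.5,"tz":0,"wx":0,"wy":0,"wz":0,"grip":0},{"tx":-0.03,"ty":0.5,"tz":0,"wx":0,"wy":0,"wz":0,"grip":0},{"tx":-0.03,"ty":0.5,"tz":0,"wx":0,"wy":0,"wz":0,"grip":0},{"tx":-0.03,"ty":0.5,"tz":0,"wx":0,"wy":0,"wz":0,"grip":0},{"tx":0,"ty":0,"tz":0,"wx":0,"wy":0,"wz":0,"grip":0}]'; python3 go.py 31 62 18 0; python3 look.py 9
```

```text
clock: 15.3
eef_pos: [606.2, 42.1, 208.0]
orientation: [0.116, 0.993, -0.006, -0.007]
contact_force: [-0.2, -0.1, -0.2]
finger_gap: 0.1
t 15.3 tip plate [32.14  0.21 18.05] yaw -0.5 F [-0.17 -0.11 -0.16] Fplate [-0.14 -0.15] gap 0.14192294110661255 toolz [-0.02 -0.01 -1.  ]
target [616.   100.56  18.  ] total shift tool cm [ 0.17  6.18 -0.08] wz deg -0.5
rotvec tool deg [-0.8 -0.7 -0.5]
```

View pics/l9.png

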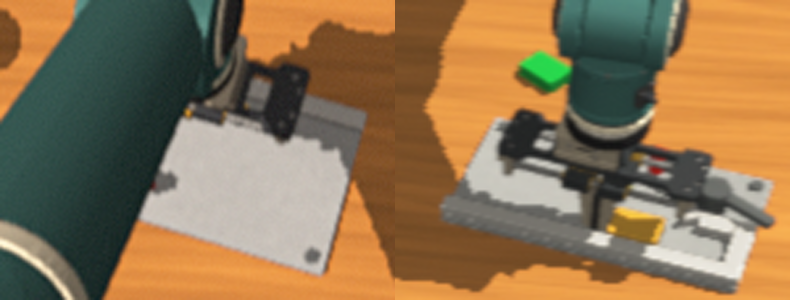

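Run:
```python
import cv2
im=cv2.imread('pics/scene9.png')[180:245,270:350]; cv2.imwrite('pics/z9.png',cv2.resize(im,None,fx=9,fy=9,interpolation=2))
```

```text
(no output)
```

View pics/z9.png

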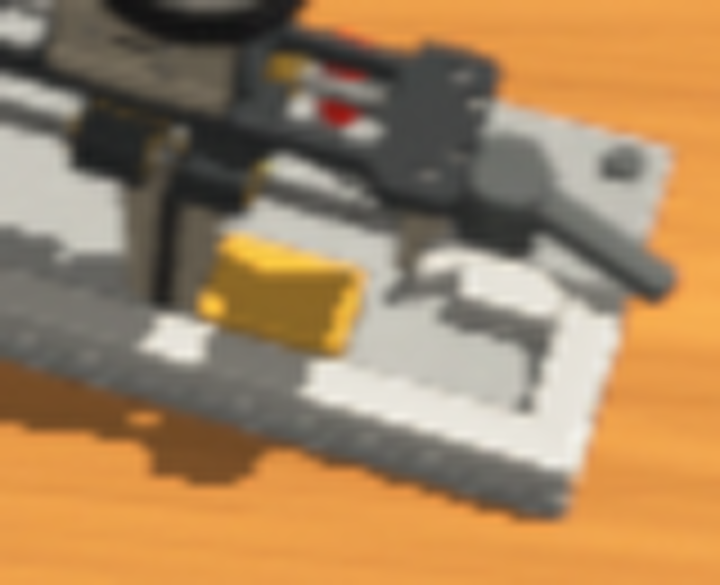

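```bash
python3 -m crank '[{"tx":0,"ty":-0.4,"tz":0,"wx":-0.8,"wy":-0.7,"wz":-2.2,"grip":0},{"tx":-0.1,"ty":0,"tz":0,"wx":0,"wy":0,"wz":0,"grip":0},{"tx":-0.05,"ty":0.4,"tz":0,"wx":0,"wy":0,"wz":0,"grip":0},{"tx":-0.05,"ty":0.4,"tz":0,"wx":0,"wy":0,"wz":0,"grip":0},{"tx":-0.1,"ty":0.4,"tz":0,"wx":0,"wy":0,"wz":0,"grip":0},{"tx":-0.1,"ty":0.4,"tz":0,"wx":0,"wy":0,"wz":0,"grip":0},{"tx":-0.1,"ty":0.4,"tz":0,"wx":0,"wy":0,"wz":0,"grip":0},{"tx":0,"ty":0,"tz":0,"wx":0,"wy":0,"wz":0,"grip":0},{"tx":0,"ty":0,"tz":0,"wx":0,"wy":0,"wz":0,"grip":0},{"tx":0,"ty":0,"tz":0,"wx":0,"wy":0,"wz":0,"grip":0}]'; python3 go.py 32 62 18 1.5; python3 look.py 10;python3 - <<'E'
import cv2
im=cv2.imread('pics/scene10.png')[180:245,270:350]; cv2.imwrite('pics/z10.png',cv2.resize(im,None,fx=9,fy=9,interpolation=2))
E
```

```text
clock: 16.4
eef_pos: [611.1, 50.1, 207.7]
orientation: [0.102, 0.995, -0.006, -0.007]
contact_force: [-1.8, -3.1, 2.3]
finger_gap: 0.6
t 16.4 tip plate [34.84  9.12 17.77] yaw 1.11 F [-1.83 -3.14  2.28] Fplate [-1.09 -3.47] gap 0.6117506594796244 toolz [-0.02 -0.01 -1.  ]
target [616.97 100.34  18.  ] total shift tool cm [ 0.18  5.29 -0.09] wz deg -0.39
rotvec tool deg [-0.76 -0.79 -0.4 ]
```

View pics/z10.png

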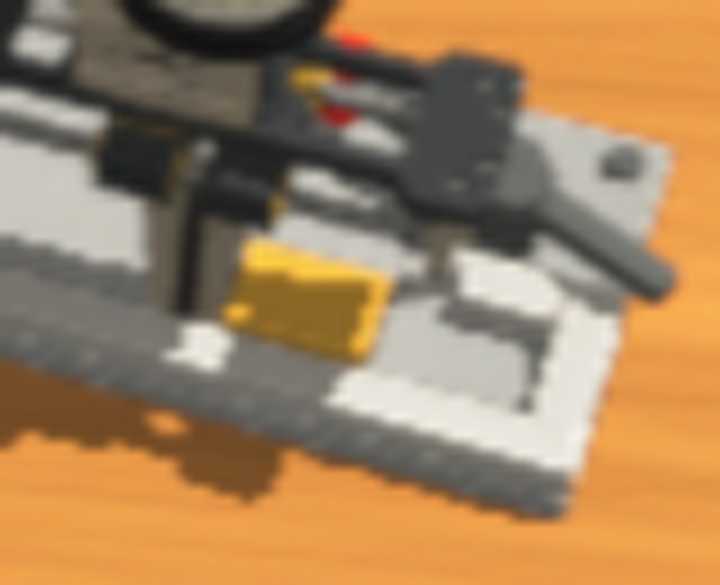

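```bash
python3 -m crank '[{"tx":0.15,"ty":0.3,"tz":0,"wx":-0.7,"wy":-0.8,"wz":0.5,"grip":0},{"tx":0,"ty":0.5,"tz":0,"wx":0,"wy":0,"wz":0,"grip":0},{"tx":0,"ty":0.5,"tz":0,"wx":0,"wy":0,"wz":0,"grip":0},{"tx":-0.03,"ty":0.5,"tz":0,"wx":0,"wy":0,"wz":0,"grip":0},{"tx":-0.03,"ty":0.5,"tz":0,"wx":0,"wy":0,"wz":0,"grip":0},{"tx":-0.03,"ty":0.5,"tz":0,"wx":0,"wy":0,"wz":0,"grip":0},{"tx":-0.03,"ty":0.5,"tz":0,"wx":0,"wy":0,"wz":0,"grip":0},{"tx":-0.03,"ty":0.5,"tz":0,"wx":0,"wy":0,"wz":0,"grip":0},{"tx":0,"ty":0,"tz":0,"wx":0,"wy":0,"wz":0,"grip":0},{"tx":0,"ty":0,"tz":0,"wx":0,"wy":0,"wz":0,"grip":0}]'; python3 go.py 32 62 18 0.5; python3 look.py 11;python3 - <<'E'
import cv2
im=cv2.imread('pics/scene11.png')[180:245,270:350]; cv2.imwrite('pics/z11.png',cv2.resize(im,None,fx=9,fy=9,interpolation=2))
E
```

```text
clock: 17.5
eef_pos: [617.3, 82.9, 207.6]
orientation: [0.109, 0.994, -0.005, -0.004]
contact_force: [-2.0, -2.8, 2.3]
finger_gap: 0.4
t 17.5 tip plate [34.96 42.99 17.62] yaw 0.35 F [-2.04 -2.81  2.25] Fplate [-1.36 -3.19] gap 0.4155000508149886 toolz [-0.01 -0.01 -1.  ]
target [616.97 100.34  18.  ] total shift tool cm [ 0.28  1.9  -0.06] wz deg -0.15
rotvec tool deg [-0.63 -0.38 -0.16]
```

View pics/z11.png

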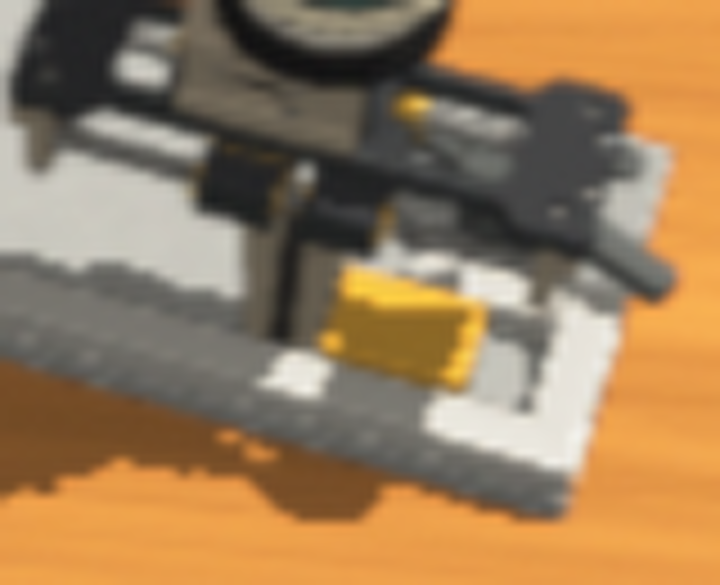

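The block has entered the pocket, with a gap of roughly 15–20 mm left to the stop at (530,370). I'll finish the push.

```bash
python3 -m crank '[{"tx":0.1,"ty":0.3,"tz":0,"wx":-0.6,"wy":-0.4,"wz":0,"grip":0},{"tx":0,"ty":0.4,"tz":0,"wx":0,"wy":0,"wz":0,"grip":0},{"tx":0,"ty":0.4,"tz":0,"wx":0,"wy":0,"wz":0,"grip":0},{"tx":0,"ty":0.4,"tz":0,"wx":0,"wy":0,"wz":0,"grip":0},{"tx":0,"ty":0.4,"tz":0,"wx":0,"wy":0,"wz":0,"grip":0},{"tx":0,"ty":0.4,"tz":0,"wx":0,"wy":0,"wz":0,"grip":0},{"tx":0,"ty":0.4,"tz":0,"wx":0,"wy":0,"wz":0,"grip":0},{"tx":0,"ty":0.3,"tz":0,"wx":0,"wy":0,"wz":0,"grip":0},{"tx":0,"ty":0,"tz":0,"wx":0,"wy":0,"wz":0,"grip":0},{"tx":0,"ty":0,"tz":0,"wx":0,"wy":0,"wz":0,"grip":0}]'; python3 go.py 32 62 18 0.5; python3 look.py 12;python3 - <<'E'
import cv2
im=cv2.imread('pics/scene12.png')[180:245,270:350]; cv2.imwrite('pics/z12.png',cv2.resize(im,None,fx=9,fy=9,interpolation=2))
E
```

```text
clock: 18.6
eef_pos: [622.0, 105.8, 207.6]
orientation: [0.112, 0.994, -0.006, -0.003]
contact_force: [-2.9, -3.7, 2.1]
finger_gap: 0.7
t 18.6 tip plate [34.98 66.08 17.59] yaw 0.0 F [-2.92 -3.72  2.07] Fplate [-2.02 -4.27] gap 0.6562065812043941 toolz [-0.01 -0.01 -1.  ]
target [616.97 100.34  18.  ] total shift tool cm [ 0.3  -0.41 -0.03] wz deg -0.5
rotvec tool deg [-0.72 -0.22 -0.5 ]
```

View pics/z12.png

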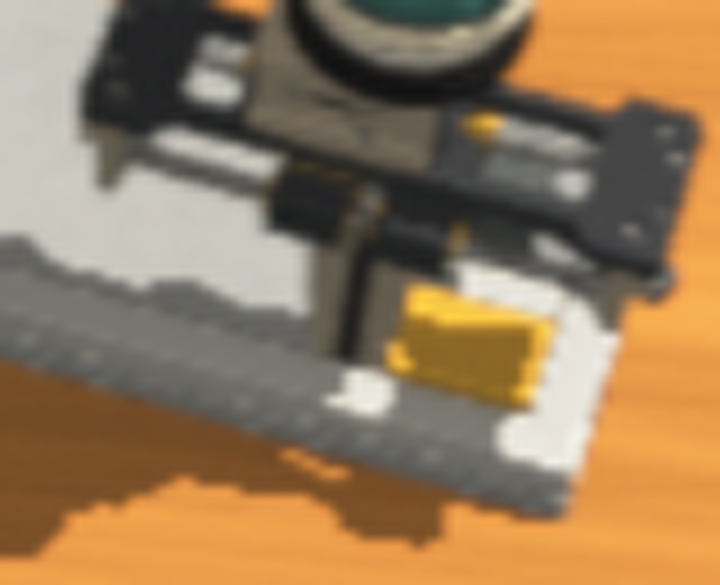

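```bash
python3 -m crank '[{"tx":0,"ty":0.4,"tz":0,"wx":-0.6,"wy":0,"wz":0,"grip":0},{"tx":0,"ty":0.4,"tz":0,"wx":0,"wy":0,"wz":0,"grip":0},{"tx":0,"ty":0.5,"tz":0,"wx":0,"wy":0,"wz":0,"grip":0},{"tx":0,"ty":0.5,"tz":0,"wx":0,"wy":0,"wz":0,"grip":0},{"tx":0,"ty":0.5,"tz":0,"wx":0,"wy":0,"wz":0,"grip":0},{"tx":0,"ty":0.5,"tz":0,"wx":0,"wy":0,"wz":0,"grip":0},{"tx":0,"ty":0.5,"tz":0,"wx":0,"wy":0,"wz":0,"grip":0},{"tx":0,"ty":0.5,"tz":0,"wx":0,"wy":0,"wz":0,"grip":0},{"tx":0,"ty":0.5,"tz":0,"wx":0,"wy":0,"wz":0,"grip":0},{"tx":0,"ty":0.5,"tz":0,"wx":0,"wy":0,"wz":0,"grip":0}]'; python3 go.py 32 62 18 0.5; python3 look.py 13;python3 - <<'E'
import cv2
im=cv2.imread('pics/scene13.png')[180:245,270:350]; cv2.imwrite('pics/z13.png',cv2.resize(im,None,fx=9,fy=9,interpolation=2))
E
```

```text
clock: 19.7
eef_pos: [627.5, 113.9, 207.7]
orientation: [0.123, 0.992, -0.03, -0.016]
contact_force: [-6.1, -13.7, 9.9]
finger_gap: 0.5
t 19.7 tip plate [34.39 65.62 18.15] yaw -1.24 F [ -6.1  -13.74   9.89] Fplate [ -2.89 -14.75] gap 0.49242165084550993 toolz [-0.04 -0.06 -1.  ]
target [616.97 100.34  18.  ] total shift tool cm [ 0.23 -0.36  0.04] wz deg -1.74
rotvec tool deg [-3.6  -1.45 -1.78]
```

View pics/z13.png

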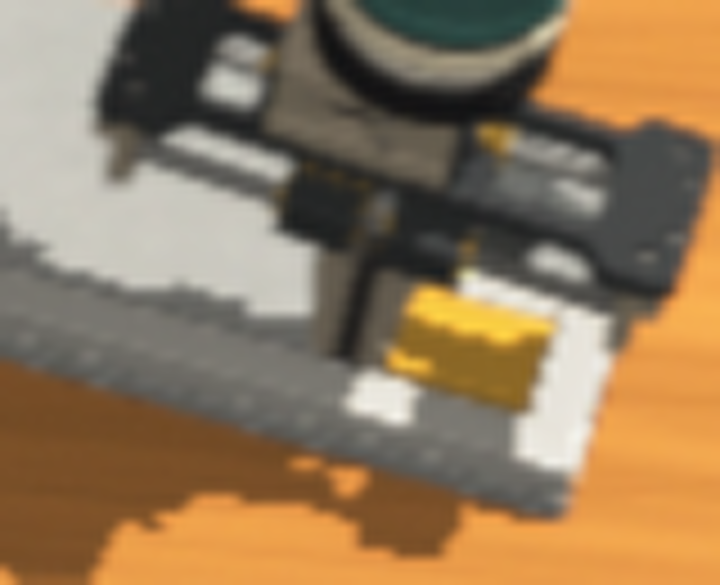

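```bash
python3 -m crank '[{"tx":0,"ty":-0.8,"tz":0,"wx":-1.8,"wy":-0.7,"wz":-0.6,"grip":0},{"tx":0.2,"ty":-1.2,"tz":0,"wx":-1.8,"wy":-0.7,"wz":-0.6,"grip":0},{"tx":0,"ty":-1.5,"tz":0,"wx":0,"wy":0,"wz":0,"grip":0},{"tx":0,"ty":-0.5,"tz":-2,"wx":0,"wy":0,"wz":0,"grip":0},{"tx":0,"ty":-2,"tz":-3,"wx":0,"wy":0,"wz":0,"grip":0},{"tx":0,"ty":-4,"tz":-3,"wx":0,"wy":0,"wz":0,"grip":0},{"tx":0,"ty":-4,"tz":-1,"wx":0,"wy":0,"wz":0,"grip":0},{"tx":0,"ty":-4,"tz":0,"wx":0,"wy":0,"wz":0,"grip":0},{"tx":0,"ty":-3,"tz":0,"wx":0,"wy":0,"wz":0,"grip":0},{"tx":0,"ty":0,"tz":0,"wx":0,"wy":0,"wz":0,"grip":0}]'; python3 go.py -30 20 80 0; python3 look.py 14;python3 - <<'E'
import cv2,numpy as np
a=cv2.imread('pics/scene14.png')[175:240,275:350]; b=cv2.imread('pics/top14.png')[150:225,150:230]
f=lambda i:cv2.resize(i,(395,395),interpolation=2)
cv2.imwrite('pics/z14.png',np.hstack([f(a),f(b)]))
E
```

```text
clock: 20.8
eef_pos: [581.3, -87.3, 300.5]
orientation: [0.106, 0.994, 0.006, 0.005]
contact_force: [0.6, -0.9, -0.4]
finger_gap: 0.6
t 20.8 tip plate [  40.39 -126.63  110.52] yaw 0.64 F [ 0.64 -0.85 -0.44] Fplate [ 0.81 -0.69] gap 0.6434333322335019 toolz [ 0.01  0.01 -1.  ]
target [547.19  73.16  80.  ] total shift tool cm [ 6.9  14.7   3.17] wz deg 0.64
rotvec tool deg [0.69 0.44 0.64]
```

View pics/z14.png

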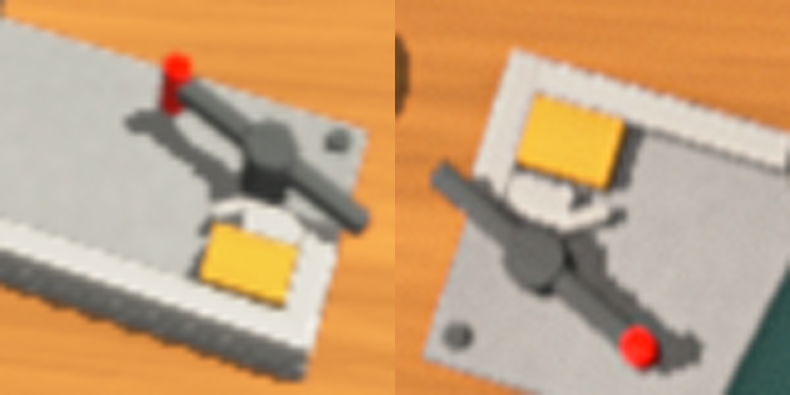

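The block sits flat in the corner in both views (top zoom (570,140); scene zoom (248,262)). Now for the lever.

```bash
python3 -c "
import numpy as np;np.save('F.npy',[571.2,50,-.224])"
python3 -m crank '[{"tx":1,"ty":1,"tz":0,"wx":0.7,"wy":0.4,"wz":7,"grip":0},{"tx":1,"ty":1,"tz":0,"wx":0,"wy":0,"wz":7,"grip":0},{"tx":1,"ty":1,"tz":0,"wx":0,"wy":0,"wz":7,"grip":0},{"tx":1,"ty":1,"tz":0,"wx":0,"wy":0,"wz":7,"grip":0},{"tx":1,"ty":1,"tz":0,"wx":0,"wy":0,"wz":7,"grip":0},{"tx":1,"ty":1,"tz":0,"wx":0,"wy":0,"wz":7,"grip":0},{"tx":1,"ty":1,"tz":0,"wx":0,"wy":0,"wz":7,"grip":0},{"tx":1,"ty":0,"tz":0,"wx":0,"wy":0,"wz":6,"grip":0},{"tx":0,"ty":0,"tz":0,"wx":0,"wy":0,"wz":0,"grip":0},{"tx":0,"ty":0,"tz":0,"wx":0,"wy":0,"wz":0,"grip":0}]'; python3 go.py -43 7 80 -56
```

```text
clock: 21.9
eef_pos: [560.2, 47.8, 297.5]
orientation: [0.553, 0.833, 0.004, -0.004]
contact_force: [0.0, -0.3, 0.0]
finger_gap: 0.4
t 21.9 tip plate [-11.01  -2.47 107.52] yaw -54.33 F [ 0.05 -0.28  0.01] Fplate [ 0.11 -0.27] gap 0.3924249483913984 toolz [-0.    0.01 -1.  ]
target [530.83  66.38  80.  ] total shift tool cm [ 2.6  -2.05  2.78] wz deg 1.67
rotvec tool deg [ 0.17 -0.66  1.67]
```

```bash
python3 -m crank '[{"tx":0.5,"ty":-0.8,"tz":0,"wx":0,"wy":-0.6,"wz":1.6,"grip":0},{"tx":0.8,"ty":-0.8,"tz":0,"wx":0,"wy":0,"wz":0,"grip":0},{"tx":0.6,"ty":-0.4,"tz":0.5,"wx":0,"wy":0,"wz":0,"grip":0},{"tx":0.4,"ty":0,"tz":1,"wx":0,"wy":0,"wz":0,"grip":0},{"tx":0,"ty":0,"tz":0.8,"wx":0,"wy":0,"wz":0,"grip":0},{"tx":0,"ty":0,"tz":0,"wx":0,"wy":0,"wz":0,"grip":0},{"tx":0,"ty":0,"tz":0,"wx":0,"wy":0,"wz":0,"grip":0},{"tx":0,"ty":0,"tz":0,"wx":0,"wy":0,"wz":0,"grip":0},{"tx":0,"ty":0,"tz":0,"wx":0,"wy":0,"wz":0,"grip":0},{"tx":0,"ty":0,"tz":0,"wx":0,"wy":0,"wz":0,"grip":0}]'; python3 go.py -43 7 51 -56; python3 look.py 15
```

```text
clock: 22.9
eef_pos: [533.2, 62.5, 272.1]
orientation: [0.561, 0.828, 0.002, 0.001]
contact_force: [0.0, 0.5, 0.7]
finger_gap: 0.4
t 22.9 tip plate [-39.29   4.37  82.09] yaw -55.47 F [0.03 0.54 0.69] Fplate [-0.09  0.53] gap 0.37251197997653157 toolz [ 0.  0. -1.]
target [530.83  66.38  51.  ] total shift tool cm [ 0.42 -0.17  3.11] wz deg 0.53
rotvec tool deg [ 0.23 -0.05  0.53]
```

View pics/l15.png

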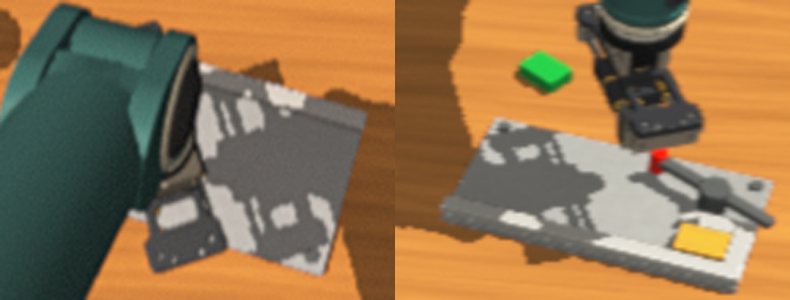

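```bash
python3 -m crank '[{"tx":0.2,"ty":-0.2,"tz":0.8,"wx":0.2,"wy":0,"wz":0.5,"grip":0},{"tx":0,"ty":0,"tz":0.8,"wx":0,"wy":0,"wz":0,"grip":0},{"tx":0,"ty":0,"tz":0.8,"wx":0,"wy":0,"wz":0,"grip":0},{"tx":0,"ty":0,"tz":0.5,"wx":0,"wy":0,"wz":0,"grip":0},{"tx":0,"ty":0,"tz":0,"wx":0,"wy":0,"wz":0,"grip":0},{"tx":0,"ty":0,"tz":0,"wx":0,"wy":0,"wz":0,"grip":0},{"tx":0,"ty":0,"tz":0,"wx":0,"wy":0,"wz":0,"grip":0},{"tx":0,"ty":0,"tz":0,"wx":0,"wy":0,"wz":0,"grip":0},{"tx":0,"ty":0,"tz":0,"wx":0,"wy":0,"wz":0,"grip":0},{"tx":0,"ty":0,"tz":0,"wx":0,"wy":0,"wz":0,"grip":0}]'; python3 go.py -43 7 51 -56
```

```text
clock: 24.0
eef_pos: [530.4, 63.9, 240.5]
orientation: [0.565, 0.825, 0.0, -0.0]
contact_force: [-0.2, -0.3, 0.8]
finger_gap: 0.8
t 24.0 tip plate [-42.9    4.71  50.47] yaw -56.0 F [-0.2  -0.33  0.81] Fplate [-0.12 -0.37] gap 0.8104810455796538 toolz [-0.  0. -1.]
target [530.83  66.38  51.  ] total shift tool cm [ 0.2   0.12 -0.05] wz deg -0.0
rotvec tool deg [ 0.02 -0.06 -0.  ]
```

```bash
python3 -m crank '[{"tx":0.5,"ty":0,"tz":0,"wx":0,"wy":0,"wz":0,"grip":0},{"tx":0.5,"ty":0,"tz":0,"wx":0,"wy":0,"wz":0,"grip":0},{"tx":0.5,"ty":0,"tz":0,"wx":0,"wy":0,"wz":0,"grip":0},{"tx":0.5,"ty":0,"tz":0,"wx":0,"wy":0,"wz":0,"grip":0},{"tx":0.5,"ty":0,"tz":0,"wx":0,"wy":0,"wz":0,"grip":0},{"tx":0.5,"ty":0,"tz":0,"wx":0,"wy":0,"wz":0,"grip":0},{"tx":0.5,"ty":0,"tz":0,"wx":0,"wy":0,"wz":0,"grip":0},{"tx":0.5,"ty":0,"tz":0,"wx":0,"wy":0,"wz":0,"grip":0},{"tx":0.5,"ty":0,"tz":0,"wx":0,"wy":0,"wz":0,"grip":0},{"tx":0,"ty":0,"tz":0,"wx":0,"wy":0,"wz":0,"grip":0}]'; python3 go.py -90 84 51 -56; python3 look.py 16
```

```text
clock: 25.0
eef_pos: [508.3, 97.2, 239.9]
orientation: [0.568, 0.823, -0.01, -0.001]
contact_force: [0.5, -0.7, 0.6]
finger_gap: 0.2
t 25.0 tip plate [-73.59  28.58  49.92] yaw -56.38 F [ 0.51 -0.68  0.6 ] Fplate [ 0.64 -0.55] gap 0.1613767357110115 toolz [-0.01 -0.02 -1.  ]
target [502.11 151.89  51.  ] total shift tool cm [ 5.52  1.7  -0.19] wz deg -0.38
rotvec tool deg [-1.03  0.58 -0.38]
```

View pics/l16.png

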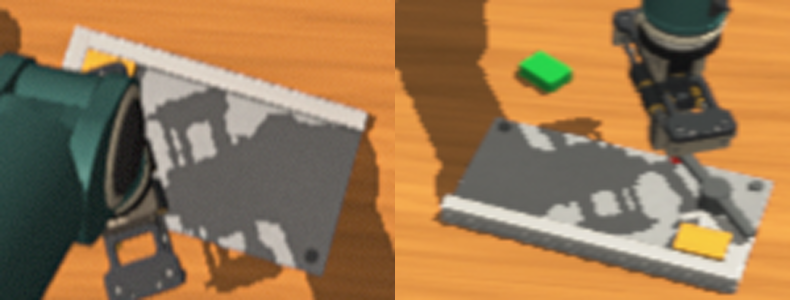

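```bash
python3 -m crank '[{"tx":-0.2,"ty":0.6,"tz":0,"wx":-1,"wy":0.6,"wz":-0.4,"grip":0},{"tx":0,"ty":0.6,"tz":-0.1,"wx":0,"wy":0,"wz":0,"grip":0},{"tx":0.5,"ty":0.2,"tz":0,"wx":0,"wy":0,"wz":0,"grip":0},{"tx":0.5,"ty":0.2,"tz":0,"wx":0,"wy":0,"wz":0,"grip":0},{"tx":0.5,"ty":0.1,"tz":0,"wx":0,"wy":0,"wz":0,"grip":0},{"tx":0.5,"ty":0.1,"tz":0,"wx":0,"wy":0,"wz":0,"grip":0},{"tx":0.5,"ty":0.1,"tz":0,"wx":0,"wy":0,"wz":0,"grip":0},{"tx":0.5,"ty":0.1,"tz":0,"wx":0,"wy":0,"wz":0,"grip":0},{"tx":0.5,"ty":0.1,"tz":0,"wx":0,"wy":0,"wz":0,"grip":0},{"tx":0,"ty":0,"tz":0,"wx":0,"wy":0,"wz":0,"grip":0}]'; python3 go.py -90 84 51 -56; python3 look.py 17
```

```text
clock: 26.1
eef_pos: [518.1, 141.0, 241.3]
orientation: [0.564, 0.826, 0.003, 0.001]
contact_force: [0.2, -0.7, 0.7]
finger_gap: 0.4
t 26.1 tip plate [-71.28  77.96  51.34] yaw -55.83 F [ 0.2  -0.75  0.72] Fplate [ 0.36 -0.69] gap 0.3717006573385955 toolz [ 0.  0. -1.]
target [502.11 151.89  51.  ] total shift tool cm [ 1.55 -1.21  0.03] wz deg 0.17
rotvec tool deg [ 0.33 -0.13  0.17]
```

View pics/l17.png

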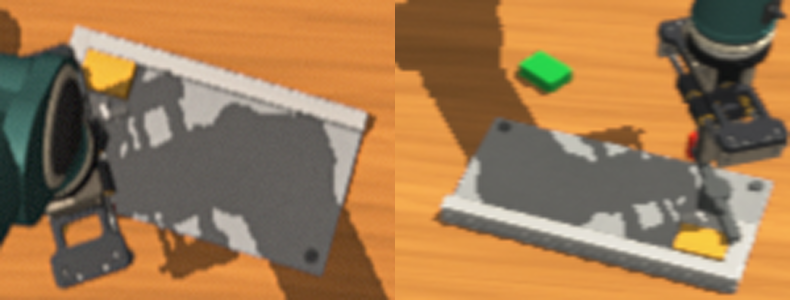

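Run:
```python
from h import *
im=cv2.imread('pics/scene17.png'); F=np.load('F.npy')
a=im[150:230,290:350]; cv2.imwrite('pics/z17.png',cv2.resize(a,None,fx=9,fy=7 if 0 else 7,interpolation=2))
i=im.astype(int);m=(i[...,2]>120)&(i[...,1]<60)&(i[...,0]<60); m[:150]=0;m[230:]=0;m[:,:290]=0;m[:,350:]=0
ys,xs=np.nonzero(m);print(len(xs),xs.min(),xs.max(),ys.min(),ys.max())
for al in(0.3,.5,.7,.9,1.1,1.22):
    th=al+np.radians(20); print(al,proj('scene',f2w(F,[[-30-70*np.sin(th),100-70*np.cos(th),z] for z in(58,24)])).round(1).tolist())
```

```text
11 318 320 179 187
0.3 [[312.7, 182.1], [311.7, 188.8]]
0.5 [[316.5, 180.5], [315.5, 187.3]]
0.7 [[320.7, 179.5], [319.5, 186.3]]
0.9 [[325.1, 179.2], [323.9, 186.0]]
1.1 [[329.5, 179.6], [328.2, 186.4]]
1.22 [[332.2, 180.2], [330.8, 187.0]]
```

View pics/z17.png

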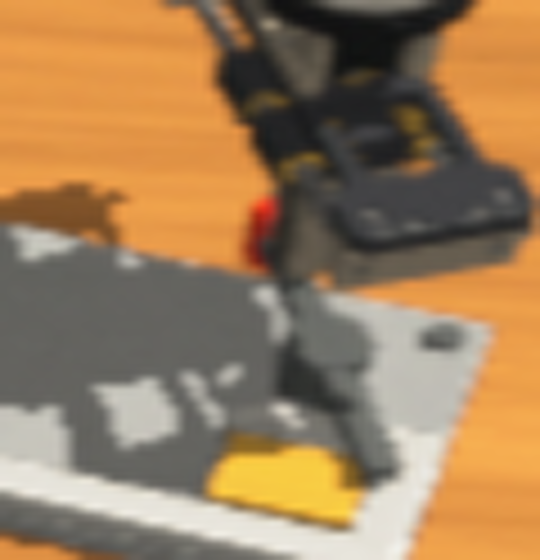

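```bash
python3 -m crank '[{"tx":0,"ty":0,"tz":-1,"wx":0,"wy":0,"wz":0,"grip":0},{"tx":0,"ty":0,"tz":-1.5,"wx":0,"wy":0,"wz":0,"grip":0},{"tx":0,"ty":0,"tz":-1,"wx":0,"wy":0,"wz":0,"grip":0},{"tx":-1,"ty":-1.2,"tz":0,"wx":0,"wy":0,"wz":7,"grip":0},{"tx":-1,"ty":-1,"tz":0,"wx":0,"wy":0,"wz":7,"grip":0},{"tx":-1,"ty":-1,"tz":0,"wx":0,"wy":0,"wz":7,"grip":0},{"tx":-1,"ty":0,"tz":0,"wx":0,"wy":0,"wz":7,"grip":0},{"tx":0,"ty":0,"tz":0,"wx":0,"wy":0,"wz":6,"grip":0},{"tx":0,"ty":0,"tz":0,"wx":0,"wy":0,"wz":0,"grip":0},{"tx":0,"ty":0,"tz":0,"wx":0,"wy":0,"wz":0,"grip":0}]'; python3 go.py -98 35 40 -90; python3 look.py 18
python3 - <<'E'
from station import arm; print(arm.state()['joint_positions'])
E
```

```text
clock: 27.2
eef_pos: [495.0, 89.8, 286.9]
orientation: [0.789, 0.615, 0.009, -0.0]
contact_force: [0.4, -0.7, 0.4]
finger_gap: 0.5
t 27.2 tip plate [-81.12  24.46  96.93] yaw -91.28 F [ 0.45 -0.72  0.4 ] Fplate [ 0.59 -0.6 ] gap 0.4614804679678879 toolz [ 0.01  0.01 -1.  ]
target [483.42 105.89  40.  ] total shift tool cm [ 0.94 -1.77  5.69] wz deg -1.28
rotvec tool deg [ 0.6  -0.78 -1.27]
[-0.84318826  0.46573734  0.74413528  2.093513   -0.48268392  0.73843609
 -0.03623269]
```

View pics/l18.png

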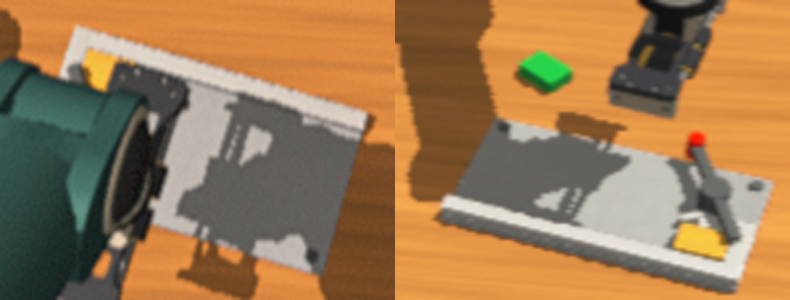

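```bash
python3 -m crank '[{"tx":0.4,"ty":-0.8,"tz":0,"wx":0.6,"wy":-0.8,"wz":-1.2,"grip":0},{"tx":0.2,"ty":-0.8,"tz":0.5,"wx":0,"wy":0,"wz":0,"grip":0},{"tx":0,"ty":-0.2,"tz":1,"wx":0,"wy":0,"wz":0,"grip":0},{"tx":0,"ty":0,"tz":1,"wx":0,"wy":0,"wz":0,"grip":0},{"tx":0,"ty":0,"tz":1,"wx":0,"wy":0,"wz":0,"grip":0},{"tx":0,"ty":0,"tz":0.8,"wx":0,"wy":0,"wz":0,"grip":0},{"tx":0,"ty":0,"tz":0.5,"wx":0,"wy":0,"wz":0,"grip":0},{"tx":0,"ty":0,"tz":0,"wx":0,"wy":0,"wz":0,"grip":0},{"tx":0,"ty":0,"tz":0,"wx":0,"wy":0,"wz":0,"grip":0},{"tx":0,"ty":0,"tz":0,"wx":0,"wy":0,"wz":0,"grip":0}]'; python3 go.py -98 35 40 -90; python3 look.py 19
```

```text
clock: 28.3
eef_pos: [477.1, 101.0, 233.2]
orientation: [0.78, 0.625, -0.002, -0.0]
contact_force: [0.3, 0.2, -0.1]
finger_gap: 0.3
t 28.3 tip plate [-103.77   28.2    43.19] yaw -89.77 F [ 0.34  0.19 -0.07] Fplate [0.29 0.26] gap 0.3426505485535628 toolz [-0. -0. -1.]
target [483.42 105.89  40.  ] total shift tool cm [0.68 0.58 0.31] wz deg 0.23
rotvec tool deg [-0.2   0.18  0.23]
```

View pics/l19.png

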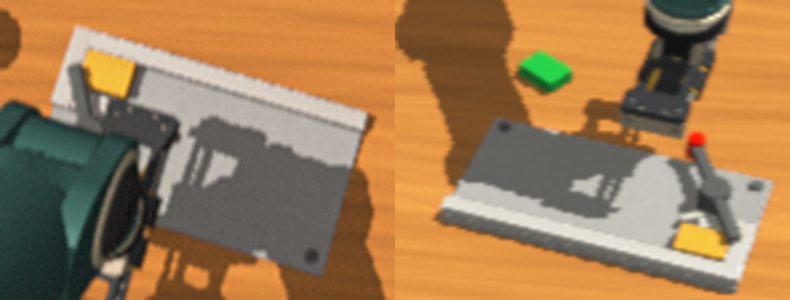

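```bash
python3 -m crank '[{"tx":0.1,"ty":0.5,"tz":0.2,"wx":0,"wy":0,"wz":0,"grip":0},{"tx":0.4,"ty":0,"tz":0,"wx":0,"wy":0,"wz":0,"grip":0},{"tx":0.4,"ty":0,"tz":0,"wx":0,"wy":0,"wz":0,"grip":0},{"tx":0.4,"ty":0,"tz":0,"wx":0,"wy":0,"wz":0,"grip":0},{"tx":0.4,"ty":0,"tz":0,"wx":0,"wy":0,"wz":0,"grip":0},{"tx":0.4,"ty":0,"tz":0,"wx":0,"wy":0,"wz":0,"grip":0},{"tx":0.4,"ty":0,"tz":0,"wx":0,"wy":0,"wz":0,"grip":0},{"tx":0.4,"ty":0,"tz":0,"wx":0,"wy":0,"wz":0,"grip":0},{"tx":0.4,"ty":0,"tz":0,"wx":0,"wy":0,"wz":0,"grip":0},{"tx":0,"ty":0,"tz":0,"wx":0,"wy":0,"wz":0,"grip":0}]'; python3 go.py -98 81 40 -90; python3 look.py 20
```

```text
clock: 29.4
eef_pos: [486.9, 133.3, 230.2]
orientation: [0.78, 0.625, -0.007, -0.003]
contact_force: [-1.6, -1.1, -0.2]
finger_gap: 0.8
t 29.4 tip plate [-102.98   61.06   40.22] yaw -89.77 F [-1.59 -1.08 -0.2 ] Fplate [-1.31 -1.41] gap 0.791800907294837 toolz [-0.01 -0.   -1.  ]
target [493.64 150.75  40.  ] total shift tool cm [1.99 0.51 0.  ] wz deg 0.23
rotvec tool deg [-0.7   0.42  0.24]
```

View pics/l20.png

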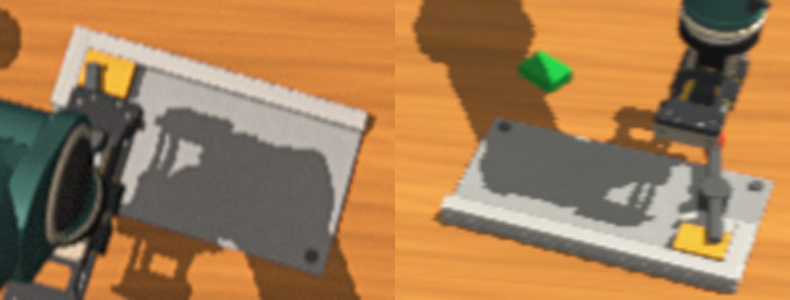

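The lever has swung over the block and the finger is well seated behind the knob (scene zoom (720,140)). I'll keep pushing to the stop.

```bash
python3 -m crank '[{"tx":0.4,"ty":0.1,"tz":0,"wx":-0.6,"wy":0.4,"wz":0,"grip":0},{"tx":0.4,"ty":0,"tz":0,"wx":0,"wy":0,"wz":0,"grip":0},{"tx":0.4,"ty":0,"tz":0,"wx":0,"wy":0,"wz":0,"grip":0},{"tx":0.4,"ty":0,"tz":0,"wx":0,"wy":0,"wz":0,"grip":0},{"tx":0.4,"ty":0,"tz":0,"wx":0,"wy":0,"wz":0,"grip":0},{"tx":0.4,"ty":0,"tz":0,"wx":0,"wy":0,"wz":0,"grip":0},{"tx":0.4,"ty":0,"tz":0,"wx":0,"wy":0,"wz":0,"grip":0},{"tx":0.4,"ty":0,"tz":0,"wx":0,"wy":0,"wz":0,"grip":0},{"tx":0.4,"ty":0,"tz":0,"wx":0,"wy":0,"wz":0,"grip":0},{"tx":0.4,"ty":0,"tz":0,"wx":0,"wy":0,"wz":0,"grip":0}]'; python3 go.py -98 81 40 -90; python3 look.py 21
```

```text
clock: 30.5
eef_pos: [494.1, 154.4, 230.0]
orientation: [0.785, 0.62, -0.015, 0.005]
contact_force: [-6.1, -12.4, 7.0]
finger_gap: 0.3
t 30.5 tip plate [-100.28   79.08   40.08] yaw -90.56 F [ -6.06 -12.42   6.99] Fplate [ -3.15 -13.46] gap 0.32662321216580015 toolz [-0.02 -0.03 -1.  ]
target [493.64 150.75  40.  ] total shift tool cm [ 0.19  0.23 -0.  ] wz deg -0.56
rotvec tool deg [-0.56  1.69 -0.56]
```

View pics/l21.png

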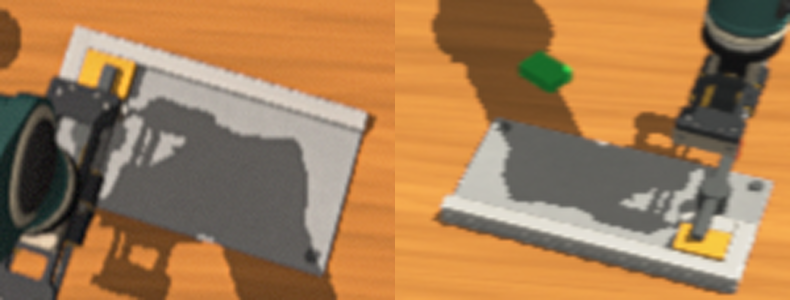

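```bash
python3 -m crank '[{"tx":0.5,"ty":0,"tz":0,"wx":0,"wy":1.2,"wz":0,"grip":0},{"tx":0.6,"ty":0,"tz":0,"wx":0,"wy":0,"wz":0,"grip":0},{"tx":0.6,"ty":0,"tz":0,"wx":0,"wy":0,"wz":0,"grip":0},{"tx":0.6,"ty":0,"tz":0,"wx":0,"wy":0,"wz":0,"grip":0},{"tx":0.6,"ty":0,"tz":0,"wx":0,"wy":0,"wz":0,"grip":0},{"tx":0.6,"ty":0,"tz":0,"wx":0,"wy":0,"wz":0,"grip":0},{"tx":0,"ty":0,"tz":0,"wx":0,"wy":0,"wz":0,"grip":0},{"tx":0,"ty":0,"tz":0,"wx":0,"wy":0,"wz":0,"grip":0},{"tx":0,"ty":0,"tz":0,"wx":0,"wy":0,"wz":0,"grip":0},{"tx":0,"ty":0,"tz":0,"wx":0,"wy":0,"wz":0,"grip":0}]'; python3 go.py -98 81 40 -90
```

```text
clock: 31.6
eef_pos: [498.6, 157.5, 230.3]
orientation: [0.792, 0.61, -0.028, 0.008]
contact_force: [-2.8, -4.9, 0.8]
finger_gap: 0.5
t 31.6 tip plate [-99.03  78.31  40.62] yaw -91.98 F [-2.84 -4.93  0.77] Fplate [-1.67 -5.43] gap 0.49978362562719875 toolz [-0.03 -0.05 -1.  ]
target [493.64 150.75  40.  ] total shift tool cm [0.28 0.09 0.05] wz deg -1.98
rotvec tool deg [-1.27  3.15 -1.95]
```

It didn't move any further, so the lever is at its stop. Next I back off along −tx, then up and away.

```bash
python3 -m crank '[{"tx":-0.8,"ty":0,"tz":0,"wx":-0.6,"wy":1.5,"wz":-1,"grip":0},{"tx":-1.2,"ty":0,"tz":0,"wx":-0.6,"wy":1.5,"wz":-1,"grip":0},{"tx":-2,"ty":0,"tz":0,"wx":0,"wy":0,"wz":0,"grip":0},{"tx":-2,"ty":0,"tz":-1,"wx":0,"wy":0,"wz":0,"grip":0},{"tx":-1,"ty":0,"tz":-4,"wx":0,"wy":0,"wz":0,"grip":0},{"tx":-2,"ty":-2,"tz":-4,"wx":0,"wy":0,"wz":0,"grip":0},{"tx":-4,"ty":-4,"tz":-4,"wx":0,"wy":0,"wz":0,"grip":0},{"tx":-4,"ty":-4,"tz":-2,"wx":0,"wy":0,"wz":0,"grip":0},{"tx":-4,"ty":-2,"tz":0,"wx":0,"wy":0,"wz":0,"grip":0},{"tx":-4,"ty":0,"tz":0,"wx":0,"wy":0,"wz":0,"grip":0}]'; python3 go.py -98 81 40 -90; python3 look.py 22;python3 - <<'E'
import cv2,numpy as np
a=cv2.imread('pics/scene22.png')[170:240,280:350]; b=cv2.imread('pics/top22.png')[150:230,150:230]
f=lambda i:cv2.resize(i,(395,395),interpolation=2)
cv2.imwrite('pics/z22.png',np.hstack([f(a),f(b)]))
E
python3 fit.py 22|tail -2
```

```text
clock: 32.6
eef_pos: [349.3, -47.2, 370.9]
orientation: [0.777, 0.629, 0.01, 0.002]
contact_force: [1.7, 0.1, 1.3]
finger_gap: 0.3
t 32.6 tip plate [-191.95 -141.5   180.91] yaw -89.16 F [1.74 0.1  1.35] Fplate [1.67 0.49] gap 0.334876388322824 toolz [ 0.02  0.01 -1.  ]
target [493.64 150.75  40.  ] total shift tool cm [21.92  9.51 14.53] wz deg 0.84
rotvec tool deg [ 0.84 -0.77  0.85]
['top', 'scene'] world [625.75 142.72  -0.2 ] plate 32.59028642330351 102.52245783605687 0.027423151106000132 cost 215.30859375 area 184
top knob world [497.31 164.31  58.  ] plate [-97.44  95.04] r 67.62205994740137 lever angle 1.1482546932651363
```

View pics/z22.png

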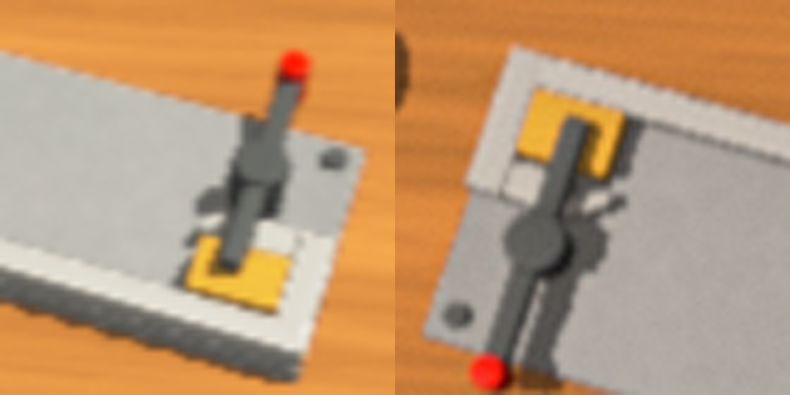

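View pics/top22.png

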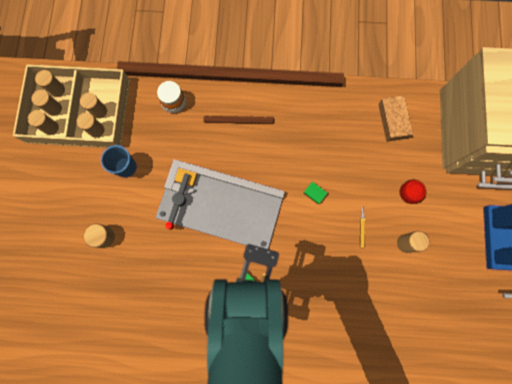

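View pics/scene22.png

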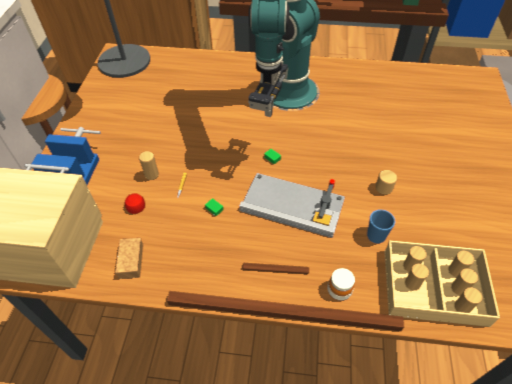

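```bash
python3 -m crank '[{"tx":0,"ty":0,"tz":-1,"wx":0,"wy":0,"wz":0,"grip":0},{"tx":0,"ty":0,"tz":0,"wx":0,"wy":0,"wz":0,"grip":0},{"tx":0,"ty":0,"tz":0,"wx":0,"wy":0,"wz":0,"grip":0},{"tx":0,"ty":0,"tz":0,"wx":0,"wy":0,"wz":0,"grip":0},{"tx":0,"ty":0,"tz":0,"wx":0,"wy":0,"wz":0,"grip":0},{"tx":0,"ty":0,"tz":0,"wx":0,"wy":0,"wz":0,"grip":0},{"tx":0,"ty":0,"tz":0,"wx":0,"wy":0,"wz":0,"grip":0},{"tx":0,"ty":0,"tz":0,"wx":0,"wy":0,"wz":0,"grip":0},{"tx":0,"ty":0,"tz":0,"wx":0,"wy":0,"wz":0,"grip":0},{"tx":0,"ty":0,"tz":0,"wx":0,"wy":0,"wz":0,"grip":0}]'
python3 - <<'E'
from h import *
snap('top','top23')
a,b=[cv2.imread(f'pics/{n}.png').astype(int) for n in('top0','top23')]
d=np.abs(a-b).sum(2)>90; 
for n,(x,y) in dict(jar=(117,160),tall=(418,242),short=(96,236),cap=(413,191),punch=(362,228),stick=(239,120)).items(): print(n,d[y-15:y+15,x-15:x+15].sum())
F=np.load('F.npy')
for al in(1.0,1.1,1.15,1.22):
    th=al+np.radians(20);u=proj('top',f2w(F,[[-30-70*np.sin(th),100-70*np.cos(th),58],[-30+68*np.sin(th),100+68*np.cos(th),49]]));v=u[1]-u[0];print(al,u.round(1).tolist(),np.degrees(np.arctan2(v[0],-v[1])))
# measured in z22: knob and nose tip
print(np.degrees(np.arctan2(577-488,370-125)))
E
```

```text
clock: 33.7
eef_pos: [351.4, -48.9, 381.9]
orientation: [0.78, 0.625, 0.012, 0.002]
contact_force: [0.3, -0.9, -0.7]
finger_gap: 0.4
jar 0
tall 0
short 0
cap 0
punch 0
stick 0
1.0 [[172.6, 226.5], [179.0, 172.5]] 6.790054434741117
1.1 [[169.8, 226.1], [181.7, 172.8]] 12.576891891950758
1.15 [[168.4, 225.9], [183.0, 173.0]] 15.448260502952023
1.22 [[166.4, 225.4], [184.8, 173.5]] 19.44399315037024
19.964327178254823
```

The lever direction reads 20.0° in the top picture; the model gives 19.4° at the closed stop. The other things I checked on the bench haven't moved.

```bash
python3 -c "
from station import arm; print(arm.sign_off())"
```

```text
the job is handed in; nothing more can be done
None
```

I pushed the brass block flat against the rail with closed fingertips, until it stalled at about 15 N. I then slid it along the rail into the pocket until it stalled again at about 15 N against the end stop. After that I pushed the red knob until the lever stopped and a harder push moved it no further. The arm then moved clear, and I handed the job in at about 34 s.

**Slip:** on the first knob push the finger drifted sideways and slid past the knob, above the bar, with the lever only about 0.7 rad over. I raised the tool, went round and finished the swing from behind the knob.

**Last checks:**
- **Block:** both pictures show it in the corner with the lever's nose over it. The fit on both cameras gave (32.6, 102.5) in the plate's frame against a nominal (32, 105). That fit is rough because the lever covers part of the block. My plate position is also uncertain by a few mm in y: the two cameras' fits differed by about 5 mm, and I shifted it partway using where the fingers met the rail and stop.
- **Lever:** these disagree slightly. Its direction in the top picture is 20.0°, and the model gives 19.4° at the closed stop. The knob's position alone gave 1.15 rad against the 1.22 stop, which I put down to the same plate-position error.
- **Other things:** the jar, both blanks, the cap, the punch and the stick show no change in the top picture.
- **Forces:** the readings I took, one after each call, stayed below about 22 N.

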